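Load a battery cell into a spring-contact holder

ROBOT

A 6-joint arm with a two-finger parallel gripper is mounted at the origin on a cart in front of the work surface, level with it; the furniture and walls round the work are solid. World frame = base frame: x ahead of the robot, y to its left, z up, the work surface at z = 0. Lengths are in m, angles in degrees, forces in N, time in s.
With the tool pointing down it reaches from about 0.325 to 0.925 m from the base axis. Payload 3.1 kg.
Tool frame: the origin (TCP) lies at the very end of the fingers, on their centre line; the grasp point (between the pads) lies 19 mm behind it (manip.hold_point_z is the distance from the TCP to the grasp point, in m); x points along the fingers, y is the direction in which the jaws open and shut, and the axes are right-handed (so a half turn about x gives the same grasp; the last joint's range is limited). The gripper opens to 85 mm and grips with 20 to 120 N. Pads are 22 mm wide; open, the fingers measure 114 mm over their backs; the gripper's body (76 mm by 85 mm) begins 54 mm behind the grasp point. The pads swing forward as they close: fully open they stand 13 mm farther back than shut.
Start: joints at [-79.882, 12.427, 92.441, -0, 75.132, -6.429], TCP at [0.178, -0.599, 0.231] pointing down, gripper open.
Joint ranges: [-157.48, 157.48], [-44.54, 120.13], [17.64, 146.25], [-64.5, 244.5], [7.68, 150.69], [-147.95, 147.95]. Speed limits (degrees/s): [159.86, 159.86, 180, 180, 180, 180].

INTERFACE

Orientations are given as [roll, pitch, yaw] about the fixed x, y, z axes, in that order (R = Rz(yaw) Ry(pitch) Rx(roll)).
In Python, from station import manip, optics, workorder gives the robot as it stands. The module is installed in compiled form; this text tells all that it offers.
- The arm moves only by the tool carry_out, never from a script. Its arguments are lists of equal length, an entry for each row: "xyz": the shift along the tool's x, y, z each as a share of 0.8 m, from -1 to 1, a list of three; "roll": the turn about the tool's x as a share of pi rad, from -1 to 1. In form: {"xyz": [[dx, dy, dz], ...], "roll": [roll, ...]}. A call has 1 to 10 rows; each row is the pose to reach, as a shift and turn from the pose measured when the call began, along the tool's axes at that moment, turning the shorter way round; what a row does not reach only later rows make up. A row lasts 1/10 s, in which the tool goes at most 50 mm and 8.59 degrees, less where a joint would pass 70% of its speed; a pose out of reach is approached as far as the arm can. A call with a number of a shift or a turn outside -1 to 1 is refused whole. A call with a gripper value outside its range is refused whole. "fingers" is the closure in counts, from 0 (fully open) to 255 (shut), set as the call begins (left out, the last holds). The fingers move at their own pace and stop on an object; "squeeze" is the grip in N (left out, the last holds). Time passes only in rows, so rows that repeat a pose let the fingers close. It gives the time, the measured TCP pose, the force and the opening at its end, in the units of the state.
- manip.observe(): the state, without advancing time (a new reading comes with each control period).
- optics.read_camera(name): name is "scene" or "top" or "wrist"; returns the picture (400x640x3 uint8, red, green, blue); there is no depth.
- optics.calibration(name): a dict with "camera_matrix" (3x3 intrinsics, pixels), "position" and "orientation" of the camera in the world. Camera axes: x right, y down, z forward; pixel columns grow to the right and rows downward; lengths in m; the calibration is good to about 2 mm. The wrist camera is an equidistant fisheye: a pixel r from the principal point sees the ray r / f radians off the axis. A picture is of the moment at which its call begins: read the wrist's pose just before it. calibration takes no time and is no camera call; for the wrist camera it gives the pose at the moment of the call.
- workorder.hand_in(): hands the job in, once; it reports no verdict.
The state is a dict: "time_s": time; "joint_pos": joint angles; "joint_velocities": joint speeds; "joint_torque": joint torques, N m; "tool_pos": TCP position; "tool_rot": TCP orientation; "wrist_force": force on the tool from outside, world axes, zero at the start; "ft_torque": the same for the moment, N m; "opening": opening from 0.0 (shut) to 1.0 (fully open).
Only numpy, scipy, OpenCV 4.12 (cv2) and the standard library are available. Lean on these libraries where they do the work, as an engineer would, in place of code of your own. Each camera call takes 0.05 s, during which the arm holds its last target.

TASK

Take the battery cell out of its storage caddy by its two ends, lay it lengthways on the narrow vee block and let go. Then take it again round its middle and load it into the cell holder: push its flat end back against the spring contact while the nub end is still raised, then press the nub end down until both spring clips close over the cell, and let go. Leave the other things on the bench where they are.

Things in the scene. Friction and masses are not known exactly. Their poses are not given: they have to be found in the camera images.
- cell: battery cell, a grey cylinder 26 mm in diameter, 60 mm long over all (the last 2.5 mm at one end is a steel nub 9 mm across; a thin black line runs round the body near it), 60 to 130 g. Origin at its middle on the axis; x along the axis to the nub; it can roll about x, so y and z may point anywhere. Starts lying level in the caddy, nub to the caddy's +x
- cell_nub (a point): tip of the cell's nub, on the axis, 30 mm along x from the cell's origin; axes as the cell
- cell_flat (a point): centre of the cell's flat end, 30 mm along -x from the cell's origin; axes as the cell
- caddy: fixed black channel, open at both ends: two walls 36 mm long (x), 45 mm wide over all (y), 41 mm high, 29 mm apart inside; two feet 4 mm high reach to y = +-34 mm. The cell's axis lies 27 mm above the bench and its top 1 mm below the walls' tops; its ends stick out 8 to 16 mm over bare bench. Origin on the bench under the middle; x along the channel, within 0.35 rad of straight towards the robot
- vee_block: fixed aluminium block, 36 mm long (x), 20 mm wide (23 mm at most), on a foot 44 x 50 mm, 8 mm high; on top a shallow 120 degree vee along x, its edges 40 mm above the bench. Narrower and shorter than the cell, so that fingers can straddle it either way. Origin on the bench under its middle; x within 0.35 rad of straight towards the robot
- vee_seat (a point): where the middle of a cell lying in the vee comes to be: 49 mm above the bench, over the vee block's origin; x along the vee
- holder: fixed grey holder; origin on the bench under a loaded cell's middle, x along the bed from the spring contact (far end) to the fixed contact (end near the robot), within 0.35 rad of straight towards the robot. Base 60 mm wide, x = -58 to 50 mm, 6 mm thick. Bed: a rib 20 mm wide (23 at most) with a vee, x = -31 to 26 mm. Both sides are open for fingers from x = -20 to 18 mm, down to the base
- holder_seat (a point): where the middle of a fully loaded cell comes to be: 33 mm above the bench over the holder's origin, its underside then 20 mm above the bench; axes as the holder. The cell goes in tilted, flat end low against the spring contact; 25 degrees keeps the raised end clear of clips and end post. A shelf board hangs behind, 0.31 m above the bench from 0.725 m ahead of the robot on: mind the wrist
- fixed_contact (a point): centre of the fixed contact, where the nub of a loaded cell rests: x = +30 mm in the holder, 33 mm above the bench, on the face of a post 14 mm wide, 8 mm thick and 42 mm high
- spring_face (a point): centre of the spring contact's face, a steel disc of 14 mm diameter, 33 mm above the bench; at rest at x = -24 mm in the holder. It moves with the contact. Behind it a housing, x = -52 to -40 mm, 30 mm wide, 44 mm high; beside it (x = -32 to -21 mm) two guide cheeks, about 34 mm apart, slightly flared, 37 mm high
- spring_contact (a joint): how far the spring contact is pushed back towards the holder's -x, m: 0 at rest, at most 0.012; a loaded cell holds it at about 0.006. It pushes back with about 1 N at rest, 2.2 N loaded, 3.5 N at the end
- clip_left (a joint): how far the steel clip on the holder's +y side (x = 19 to 26 mm) is sprung outward, m: 0 closed, at most 0.005. The two rounded lips are 41 mm above the bench, 21 mm apart; the cell opens each by 2.5 mm on its way down, then they close over it. Pressing the nub end through takes some 3 to 8 N. A loaded cell's top stands 2.5 mm above the lips, so shut fingers can press it from above
- clip_right (a joint): the same for the clip on the holder's -y side
- timer: flat white lab timer, 62 x 62 x 18 mm; origin at the centre of its underside; to be left alone
- petri_dish: open petri dish, 59 mm across, 13 mm high; origin at the centre of its underside; to be left alone
- slide_box: small cardboard box of slides, 32 x 84 x 29 mm; origin at the centre of its underside; to be left alone
- screwdriver: screwdriver lying down, 145 mm long, 21 mm thick; origin at the centre of its underside; to be left alone
- vial_1: small capped vial, 26 mm across, 55 mm high, standing left of the middle; origin at the centre of its underside; to be left alone
- vial_2: a like vial, 26 mm across, 55 mm high, standing nearer the robot; origin at the centre of its underside; to be left alone
Things that resemble listed ones, but are neither listed nor needed, are in the scene too. What is shaped like the cell but red is not meant.

How it is judged:
By the outcome, as a careful person would: the job done as asked, in the order asked, and still so for the second after the job is handed in, with the robot touching nothing.
It also fails if it takes over 54 s, if anything falls off the work surface, if the arm or the gripper's body presses on something with over 40 N, if the wrist force passes 120 N, or if a joint passes its speed limit or range.

## Working session

There is one attempt and no reset: what is moved stays moved. The work goes in short steps, Python scripts to look and compute and a tool call to move; the robot and the scene stay as the last step left them, time stands still between calls to the robot, and variables do not carry over. Pictures are saved under pics/ and viewed, and the job is handed in when it is done.

Besides the shell and the picture viewer there is one more tool, called as a command line: name --pt "numbers of a row" for each row, then --argument value for the rest. carry_out: Moves the arm, as the interface text tells. Shift numbers are shares of 0.8 m and turn numbers shares of pi rad, none past 1 either way. Its arguments: {"type":"object","properties":{"xyz":{"type":"array","items":{"type":"array","items":{"type":"number"}}},"roll":{"type":"array","items":{"type":"number"}},"fingers":{"type":"number"},"squeeze":{"type":"number"}},"required":["xyz","roll"]}

```bash
mkdir -p pics; ls
python3 - <<'E'
from station import manip, optics, workorder
import cv2
s=manip.observe(); print(s); print(manip.hold_point_z)
for n in ("scene","top","wrist"):
    c=optics.calibration(n); print(n,c)
    im=optics.read_camera(n); cv2.imwrite(f"pics/{n}0.png",im[:,:,::-1])
E
```

```text
pics
{'time_s': 0.0, 'joint_pos': array([-7.98813952e+01,  1.24763348e+01,  9.25275544e+01, -3.06180515e-04,
        7.51332012e+01, -6.42878947e+00]), 'joint_velocities': array([ 0.1467429 , -0.01719141, -0.05073504, -0.01796376, -0.01540371,
        0.04082821]), 'joint_torque': array([-4.98881327e-04, -3.96849597e+01, -3.03853369e+01, -2.89111349e-04,
        9.69254383e-03, -3.15022504e-06]), 'tool_pos': array([ 0.17787943, -0.59830642,  0.22998129]), 'tool_rot': array([-96.30518656,  89.86290926, 100.2422866 ]), 'wrist_force': array([-0.59919866,  0.05514515,  0.52780931]), 'ft_torque': array([ 0.03269657,  0.00577182, -0.00678979]), 'opening': 0.999204424457075}
0.0187
scene {'camera_matrix': array([[513.57353962,   0.        , 317.20120942],
       [  0.        , 513.57353962, 198.5128823 ],
       [  0.        ,   0.        ,   1.        ]]), 'position': array([-0.30558418,  0.74187125,  0.64241499]), 'orientation': array([-116.98192117,    0.8544696 , -132.37717758])}
top {'camera_matrix': array([[509.20359255,   0.        , 316.39076064],
       [  0.        , 509.20359255, 205.85561955],
       [  0.        ,   0.        ,   1.        ]]), 'position': array([ 0.45768451, -0.02673457,  1.29385075]), 'orientation': array([-1.75852353e+02, -8.26563013e-02, -8.90442070e+01])}
wrist {'camera_matrix': array([[309.70691629,   0.        , 316.61205385],
       [  0.        , 309.70691629, 203.37817598],
       [  0.        ,   0.        ,   1.        ]]), 'position': array([ 0.24998319, -0.57777867,  0.37331089]), 'orientation': array([ 1.62868776e+02,  1.16454672e-01, -7.34445623e+01])}
```

View pics/scene0.png

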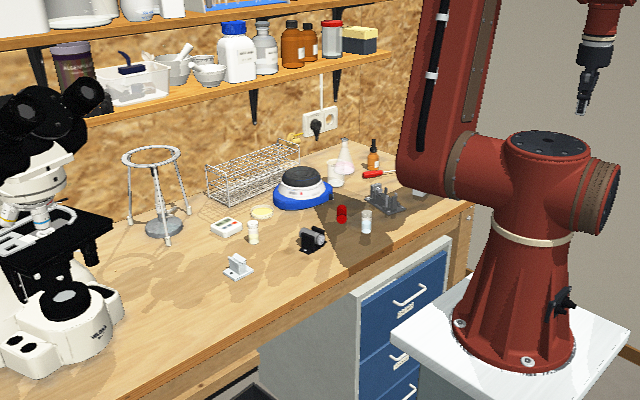

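View pics/top0.png

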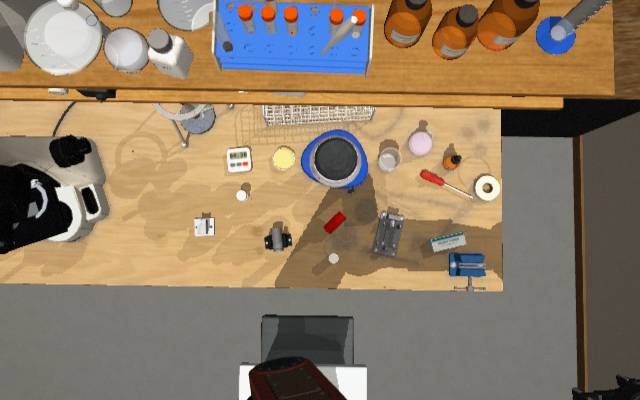

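View pics/wrist0.png

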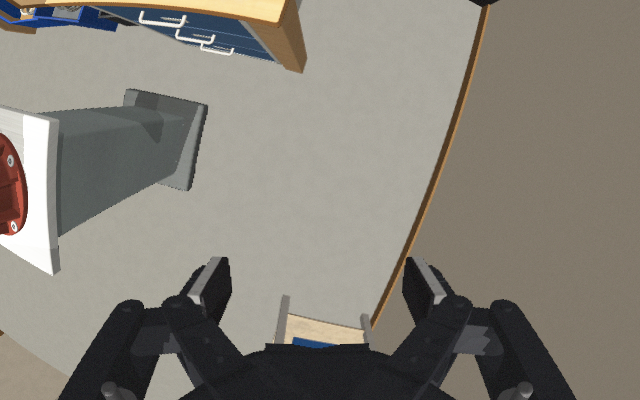

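```bash
cat > h.py <<'E'
import numpy as np, cv2
from scipy.spatial.transform import Rotation as R
from station import manip, optics
def RR(rpy): return R.from_euler('xyz',rpy,degrees=True).as_matrix()
def ray(c,u,v,fish=False):
    K=c['camera_matrix']; x=(u-K[0,2])/K[0,0]; y=(v-K[1,2])/K[1,1]
    if fish:
        r=np.hypot(x,y); d=np.array([np.sin(r)*x/r,np.sin(r)*y/r,np.cos(r)]) if r>0 else np.array([0,0,1.])
    else: d=np.array([x,y,1.])
    return RR(c['orientation'])@d
def atz(c,u,v,z,fish=False):
    d=ray(c,u,v,fish); p=np.array(c['position']); return p+d*(z-p[2])/d[2]
def proj(c,P,fish=False):
    K=c['camera_matrix']; q=RR(c['orientation']).T@(np.array(P)-c['position'])
    if fish:
        th=np.arctan2(np.hypot(q[0],q[1]),q[2]); n=np.hypot(q[0],q[1]); x,y=th*q[0]/n,th*q[1]/n
    else: x,y=q[0]/q[2],q[1]/q[2]
    return np.array([K[0,0]*x+K[0,2],K[1,1]*y+K[1,2]])
def crop(im,u0,v0,u1,v1,k,name):
    c=cv2.resize(im[v0:v1,u0:u1],None,fx=k,fy=k,interpolation=cv2.INTER_CUBIC)
    for g in range((u0//10+1)*10,u1,10): cv2.putText(c,str(g),(int((g-u0)*k),8),0,.3,(0,0,255),1); cv2.line(c,(int((g-u0)*k),10),(int((g-u0)*k),14),(0,0,255),1)
    for g in range((v0//10+1)*10,v1,10): cv2.putText(c,str(g),(0,int((g-v0)*k)),0,.3,(0,0,255),1)
    cv2.imwrite(name,c)
E
python3 - <<'E'
from h import *
im=cv2.imread('pics/top0.png')
crop(im,180,200,300,270,6.5,'pics/t1.png'); crop(im,310,190,430,270,6.5,'pics/t2.png')
c=optics.calibration('top')
for n,(u,v,z) in dict(caddy=(278,239,.04),vee=(204,226,.04),holder=(389,234,.03),red=(335,222,.02),vial2=(334,258,.055),vial1=(242,195,.055)).items(): print(n,atz(c,u,v,z).round(3))
E
```

```text
caddy [0.465 0.066 0.04 ]
vee [0.494 0.249 0.04 ]
holder [ 0.482 -0.208  0.03 ]
red [ 0.51  -0.074  0.02 ]
vial2 [ 0.422 -0.072  0.055]
vial1 [0.571 0.155 0.055]
```

View pics/t1.png

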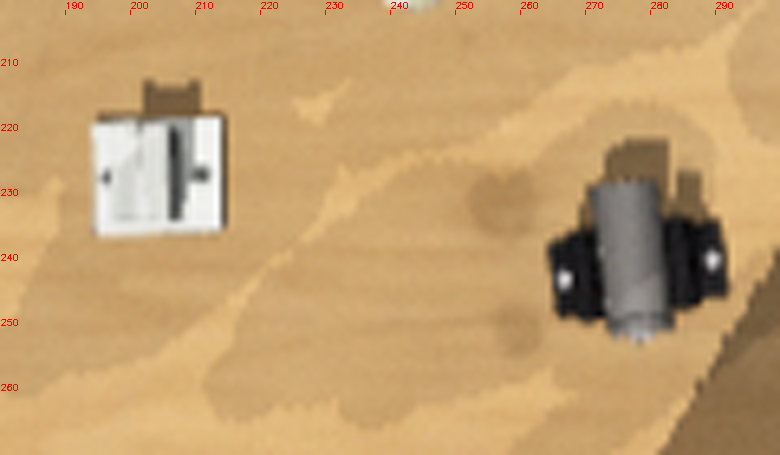

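View pics/t2.png

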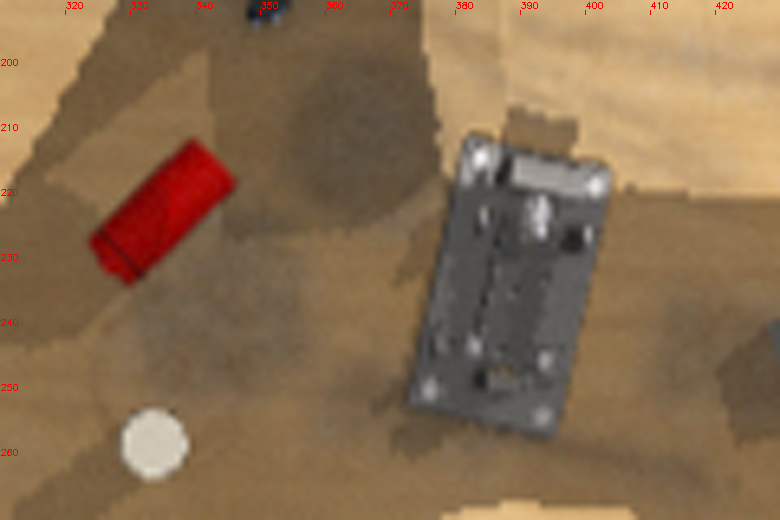

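```bash
cat >> h.py <<'E'
def plan(targets, s=None):
    """targets: list of (x,y,z,jawyaw_deg or None) -> shares"""
    s=s or manip.observe(); T=RR(s['tool_rot']); p=np.array(s['tool_pos'])
    jy=np.degrees(np.arctan2(T[1,1],T[0,1]))
    print('t',round(s['time_s'],2),'tcp',p.round(4),'jaw yaw',jy.round(2),'axis',T[:,0].round(4),'open',round(s['opening'],3),'F',np.round(s['wrist_force'],1),'j6',s['joint_pos'][5].round(1),'j1',s['joint_pos'][0].round(1))
    for t in targets:
        d=T.T@(np.array(t[:3])-p)/0.8
        r=0
        if t[3] is not None:
            dy=(t[3]-jy+90)%180-90   # world yaw change mod 180
            r=-dy/180                # tool x is down
        print(t,'->',d.round(5).tolist(),'roll',round(r,5))
E
python3 - <<'E'
from h import *
print(RR(manip.observe()['tool_rot']).round(3))
plan([(0.40,-0.10,0.32,None),(0.40,-0.10,0.32,90),(0.40,-0.10,0.32,0)])
E
```

```text
[[-0.     0.285 -0.959]
 [ 0.002 -0.959 -0.285]
 [-1.    -0.002 -0.   ]]
t 0.15 tcp [ 0.1779 -0.5985  0.2302] jaw yaw -73.45 axis [-3.0e-04  1.9e-03 -1.0e+00] open 0.998 F [ 0.1 -0.1  0.3] j6 -6.4 j1 -79.9
(0.4, -0.1, 0.32, None) -> [-0.11111, -0.51843, -0.44359] roll 0
(0.4, -0.1, 0.32, 90) -> [-0.11111, -0.51843, -0.44359] roll 0.09192
(0.4, -0.1, 0.32, 0) -> [-0.11111, -0.51843, -0.44359] roll -0.40808
```

Run:
```python
from h import *
plan([(0.40,-0.20,0.24,-90)])
```

```text
t 0.15 tcp [ 0.1779 -0.5985  0.2302] jaw yaw -73.45 axis [-3.0e-04  1.9e-03 -1.0e+00] open 0.998 F [ 0.1 -0.1  0.3] j6 -6.4 j1 -79.9
(0.4, -0.2, 0.24, -90) -> [-0.01135, -0.39841, -0.40797] roll 0.09192
```

carry_out --pt "-0.0114 -0.398 -0.408" --pt "-0.0114 -0.398 -0.408" --pt "-0.0114 -0.398 -0.408" --pt "-0.0114 -0.398 -0.408" --pt "-0.0114 -0.398 -0.408" --pt "-0.0114 -0.398 -0.408" --pt "-0.0114 -0.398 -0.408" --pt "-0.0114 -0.398 -0.408" --pt "-0.0114 -0.398 -0.408" --pt "-0.0114 -0.398 -0.408" --roll '[0.092,0.092,0.092,0.092,0.092,0.092,0.092,0.092,0.092,0.092]' --fingers 0 --squeeze 20

```text
time_s: 1.15
tool_pos: [0.4016, -0.1958, 0.2399]
tool_rot: [-98.4, 89.8, 81.9]
wrist_force: [-0.6, -1.1, 1.0]
opening: 0.995
```

Run:
```python
from h import *
import json
c=optics.calibration('wrist'); im=optics.read_camera('wrist')[:,:,::-1]; cv2.imwrite('pics/w1.png',im)
json.dump({k:np.array(v).tolist() for k,v in c.items()},open('w1.json','w'))
plan([(0.40,0.14,0.24,-90)])
```

```text
t 1.2 tcp [ 0.4012 -0.1973  0.2399] jaw yaw -89.69 axis [-0.      0.0028 -1.    ] open 0.996 F [-0.   0.3  0.9] j6 54.4 j1 -35.3
(0.4, 0.14, 0.24, -90) -> [0.00103, -0.42156, -0.00082] roll 0.00172
```

View pics/w1.png

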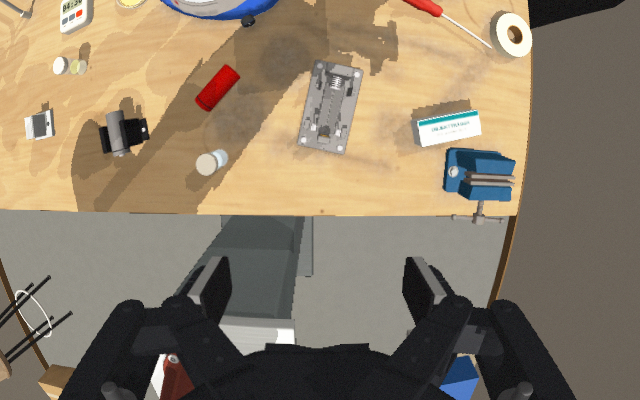

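carry_out --pt "0.001 -0.06 0" --pt "0.001 -0.12 0" --pt "0.001 -0.18 0" --pt "0.001 -0.24 0" --pt "0.001 -0.3 0" --pt "0.001 -0.36 0" --pt "0.001 -0.4 0" --pt "0.001 -0.421 0" --pt "0.001 -0.421 0" --roll '[0.0,0.0,0.0,0.0,0.0,0.0,0.0,0.0,0.0]'

```text
time_s: 2.1
tool_pos: [0.3995, 0.14, 0.2398]
tool_rot: [-82.5, 89.9, 97.9]
wrist_force: [0.1, -0.5, -0.0]
opening: 1.006
```

Run:
```python
from h import *
import json
c=optics.calibration('wrist'); im=optics.read_camera('wrist')[:,:,::-1]; cv2.imwrite('pics/w2.png',im)
json.dump({k:np.array(v).tolist() for k,v in c.items()},open('w2.json','w'))
print(c['position'],c['orientation'])
crop(im,190,40,400,180,3.8,'pics/w2c.png')
crop(im,400,80,480,140,8,'pics/w2v.png')
crop(cv2.imread('pics/w1.png'),280,45,385,165,6,'pics/w1c.png')
plan([])
```

```text
[0.47472026 0.13954741 0.38301853] [ 1.62832309e+02  1.54353154e-01 -8.95661633e+01]
t 2.15 tcp [0.3995 0.1389 0.2398] jaw yaw -89.64 axis [-5.0e-04  1.6e-03 -1.0e+00] open 1.004 F [ 0.6 -0.   0.1] j6 99.2 j1 9.6
```

View pics/w2.png

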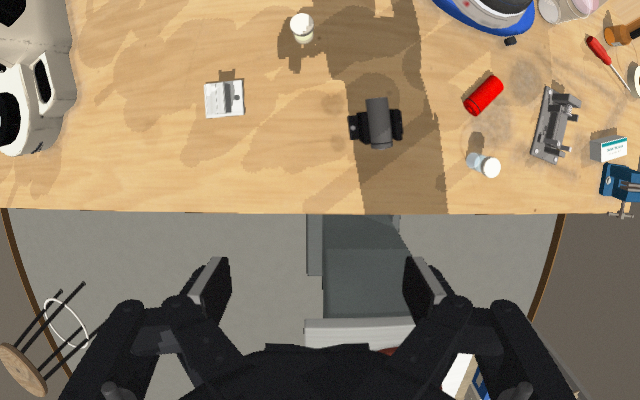

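View pics/w1c.png

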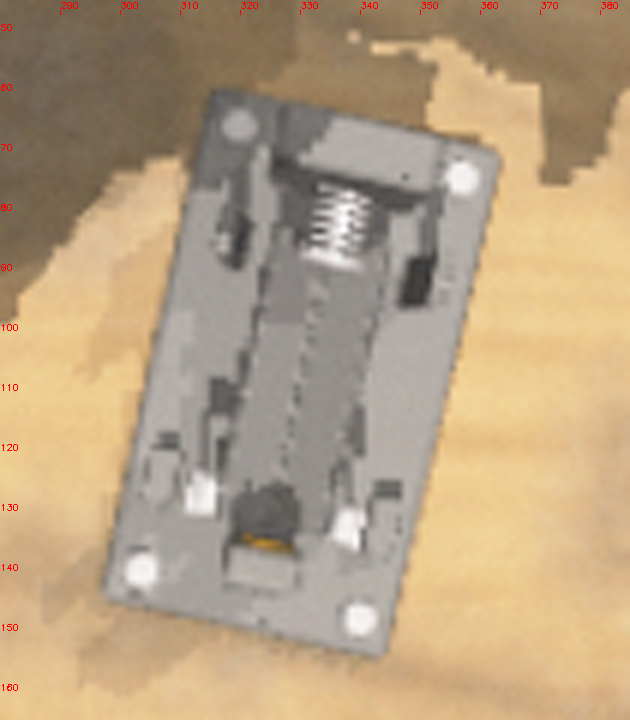

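View pics/w2c.png

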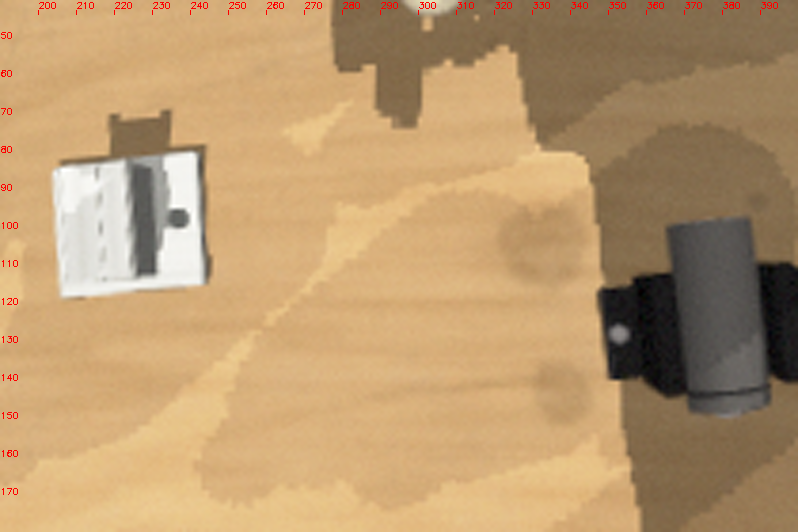

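Run:
```python
from h import *
import json
c1=json.load(open('w1.json')); c2=json.load(open('w2.json'))
c1={k:np.array(v) for k,v in c1.items()}; c2={k:np.array(v) for k,v in c2.items()}
pts=[(315.5,59.7),(363.3,71.2),(343.7,154.3),(297.5,143.7)]
loc=np.array([(-58,-30),(-58,30),(50,30),(50,-30)])/1000.  # FL is world +y side => holder -y (x toward robot, z up)
W=np.array([atz(c1,u,v,.006,True)[:2] for u,v in pts]); print(W.round(4))
def fit(loc,W):
    a=loc-loc.mean(0); b=W-W.mean(0)
    H=a.T@b; th=np.arctan2(H[0,1]-H[1,0],H[0,0]+H[1,1]); Rm=np.array([[np.cos(th),-np.sin(th)],[np.sin(th),np.cos(th)]])
    t=W.mean(0)-Rm@loc.mean(0); return np.degrees(th),t,(loc@Rm.T+t-W)
print('holder',fit(loc,W))
k=3.8
def q(p): return (190+p[0]/k, 40+p[1]/k)
fl,fr,nl,nr=[q(p) for p in ((667,226),(750,217),(688,408),(770,397))]
for z in (.027,.04): print(z,[atz(c2,*p,z,True)[:2].round(4).tolist() for p in (fl,fr,nl,nr)])
A=[atz(c2,*p,.027,True)[:2] for p in (fl,fr,nl,nr)]
print('sides angle',[np.degrees(np.arctan2(*(A[i+2]-A[i])[::-1])) for i in (0,1)], 'axis mid', (A[0]+A[1])/2,(A[2]+A[3])/2)
# vee foot corners z=.008
V=[q(p) for p in ((53,168),(205,145),(208,284),(62,298))]
Wv=np.array([atz(c2,*p,.008,True)[:2] for p in V]); print(Wv.round(4))
lv=np.array([(-22,-25),(-22,25),(22,25),(22,-25)])/1000.
print('vee',fit(lv,Wv))
```

```text
[[ 0.5396 -0.1932]
 [ 0.5268 -0.2506]
 [ 0.4238 -0.2285]
 [ 0.4365 -0.1719]]
holder (np.float64(167.9484104523843), array([ 0.47776879, -0.21023862]), array([[ 0.00117551,  0.00021854],
       [ 0.00142125, -0.00107467],
       [-0.00123512, -0.00059737],
       [-0.00136164,  0.0014535 ]]))
0.027 [[0.4889, 0.085], [0.4929, 0.0595], [0.4334, 0.0769], [0.4377, 0.0512]]
0.04 [[0.4884, 0.087], [0.4923, 0.0624], [0.4349, 0.0792], [0.439, 0.0544]]
sides angle [np.float64(-171.72709030555504), np.float64(-171.41354938724683)] axis mid [0.49091004 0.07224702] [0.435547   0.06404268]
[[0.5123 0.2805]
 [0.5163 0.2286]
 [0.471  0.2279]
 [0.4687 0.2782]]
vee (np.float64(-177.19425030023402), array([0.49203667, 0.25378758]), array([[ 0.00052601, -0.00064406],
       [-0.00102509,  0.00133972],
       [ 0.0003357 , -0.00020329],
       [ 0.00016338, -0.00049237]]))
```

View pics/w2v.png

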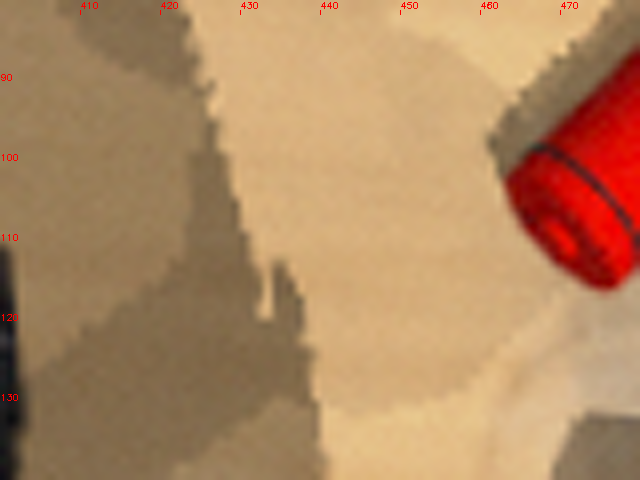

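```bash
sed -i 's|dy=(t\[3\]-jy+90)%180-90 .*|dy=(t[3]-jy+180)%360-180|' h.py
python3 - <<'E'
from h import *
plan([(0.463,-0.005,0.13,8.4)])
E
```

```text
t 2.15 tcp [0.3995 0.1389 0.2398] jaw yaw -89.64 axis [-5.0e-04  1.6e-03 -1.0e+00] open 1.004 F [ 0.6 -0.   0.1] j6 99.2 j1 9.6
(0.463, -0.005, 0.13, 8.4) -> [0.13688, 0.18063, -0.07829] roll -0.54468
```

carry_out --pt "0.137 0.1806 -0.0783" --pt "0.137 0.1806 -0.0783" --pt "0.137 0.1806 -0.0783" --pt "0.137 0.1806 -0.0783" --pt "0.137 0.1806 -0.0783" --pt "0.137 0.1806 -0.0783" --pt "0.137 0.1806 -0.0783" --pt "0.137 0.1806 -0.0783" --pt "0.137 0.1806 -0.0783" --pt "0.137 0.1806 -0.0783" --roll '[-0.5447,-0.5447,-0.5447,-0.5447,-0.5447,-0.5447,-0.5447,-0.5447,-0.5447,-0.5447]'

```text
time_s: 3.15
tool_pos: [0.4627, -0.0075, 0.1298]
tool_rot: [-119.9, 89.9, 144.1]
wrist_force: [-0.3, -0.8, -0.1]
opening: 1.002
```

Run:
```python
from h import *
plan([(0.463,-0.005,0.13,8.4)])
```

```text
t 3.15 tcp [ 0.4627 -0.0075  0.1298] jaw yaw -6.0 axis [-1.1e-03  8.0e-04 -1.0e+00] open 1.002 F [-0.3 -0.8 -0.1] j6 -3.7 j1 -9.6
(0.463, -0.005, 0.13, 8.4) -> [-0.0003, 6e-05, -0.00311] roll -0.07999
```

carry_out --pt "0 0 -0.003" --pt "0 0 -0.003" --pt "0 0 -0.003" --pt "0 0 -0.003" --roll '[-0.04,-0.08,-0.08,-0.08]'

```text
time_s: 3.55
tool_pos: [0.4627, -0.0066, 0.1297]
tool_rot: [-112.5, 89.9, 165.6]
wrist_force: [0.2, -1.3, -0.2]
opening: 1.002
```

```bash
cat >> h.py <<'E'
import json
def snap(name):
    c=optics.calibration('wrist'); im=optics.read_camera('wrist')[:,:,::-1].copy(); cv2.imwrite(f'pics/{name}.png',im)
    json.dump({k:np.array(v).tolist() for k,v in c.items()},open(f'{name}.json','w')); return c,im
def load(name):
    return {k:np.array(v) for k,v in json.load(open(name+'.json')).items()}, cv2.imread(f'pics/{name}.png')
E
python3 - <<'E'
from h import *
c,im=snap('w3'); print(proj(c,(.463,.068,.027),True))
plan([])
E
```

```text
[330.8549026  111.98503145]
t 3.6 tcp [ 0.4628 -0.0063  0.1297] jaw yaw 8.18 axis [-1.4e-03  5.0e-04 -1.0e+00] open 1.0 F [ 0.8  0.6 -0.2] j6 -17.7 j1 -9.5
```

View pics/w3.png

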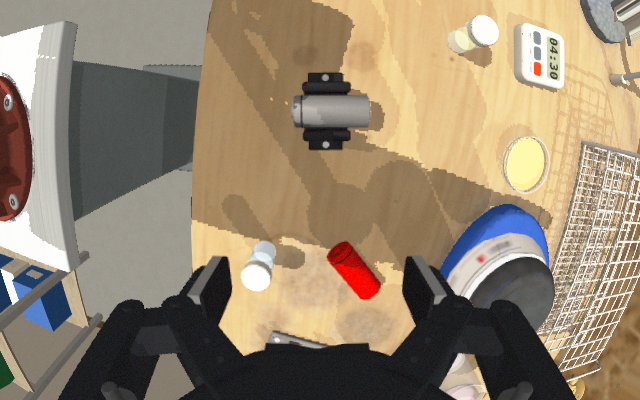

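Run:
```python
from h import *
c,im=load('w3')
crop(im,285,65,380,155,7,'pics/w3c.png')
```

```text
(no output)
```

View pics/w3c.png

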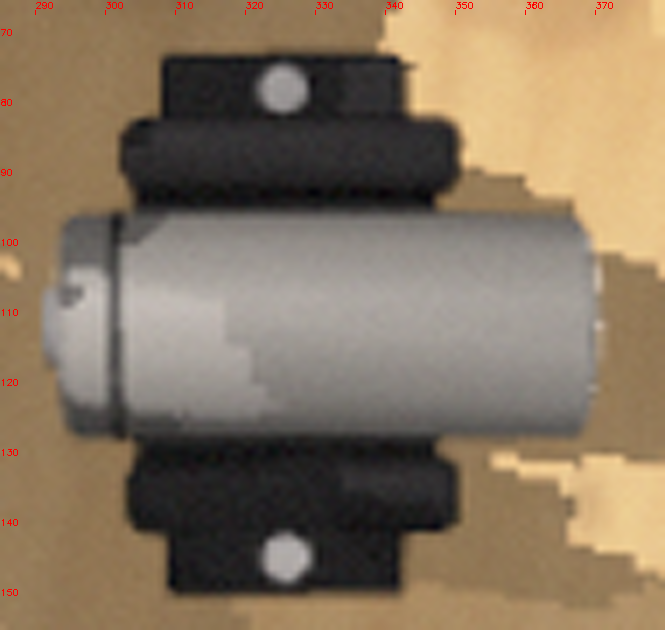

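Run:
```python
from h import *
c,im=load('w3'); print(c['position'])
a=atz(c,290.7,111.8,.027,True); 
for z in (.027,.04): print(z,a.round(4),atz(c,369.8,111.5,z,True).round(4))
print('sides',atz(c,330,95.5,.027,True).round(4),atz(c,330,127.7,.027,True).round(4))
print('axis dir', [np.degrees(np.arctan2(*(atz(c,300,v,.027,True)-atz(c,365,v2,.027,True))[1::-1])) for v,v2 in((95.5,95.5),(127.7,127.7),(111.6,111.6))])
plan([])
```

```text
[0.45174822 0.0675996  0.27292838]
0.027 [0.4318 0.0638 0.027 ] [0.4934 0.0734 0.027 ]
0.04 [0.4318 0.0638 0.027 ] [0.4912 0.0731 0.04  ]
sides [0.4604 0.0809 0.027 ] [0.4642 0.0555 0.027 ]
axis dir [np.float64(-171.17871387643527), np.float64(-171.3826218953299), np.float64(-171.28128496655074)]
t 3.6 tcp [ 0.4628 -0.0063  0.1297] jaw yaw 8.18 axis [-1.4e-03  5.0e-04 -1.0e+00] open 1.0 F [ 0.8  0.6 -0.2] j6 -17.7 j1 -9.5
```

Run:
```python
from h import *
plan([(.462,.0684,.10,8.7),(.462,.0684,.06,8.7),(.462,.0684,.005,8.7)])
```

```text
t 3.6 tcp [ 0.4628 -0.0063  0.1297] jaw yaw 8.18 axis [-1.4e-03  5.0e-04 -1.0e+00] open 1.0 F [ 0.8  0.6 -0.2] j6 -17.7 j1 -9.5
(0.462, 0.0684, 0.1, 8.7) -> [0.03715, 0.01238, -0.0925] roll -0.00291
(0.462, 0.0684, 0.06, 8.7) -> [0.08715, 0.01244, -0.09247] roll -0.00291
(0.462, 0.0684, 0.005, 8.7) -> [0.1559, 0.01254, -0.09242] roll -0.00291
```

carry_out --pt "0.0 0.006 -0.046" --pt "0.02 0.0124 -0.0925" --pt "0.037 0.0124 -0.0925" --pt "0.037 0.0124 -0.0925" --pt "0.06 0.0124 -0.0925" --pt "0.09 0.0125 -0.0925" --pt "0.12 0.0125 -0.0925" --pt "0.12 0.0125 -0.0925" --roll '[-0.003,-0.003,-0.003,-0.003,-0.003,-0.003,-0.003,-0.003]'

```text
time_s: 4.4
tool_pos: [0.459, 0.0672, 0.0311]
tool_rot: [-99.0, 89.5, 179.6]
wrist_force: [-1.7, 0.6, -0.3]
opening: 0.998
```

Run:
```python
from h import *
c,im=snap('w4')
plan([(.462,.0684,.005,8.7)])
```

```text
t 4.45 tcp [0.4605 0.0673 0.0327] jaw yaw 8.61 axis [-5.5e-03  2.0e-04 -1.0e+00] open 1.001 F [ 0.1  0.4 -0.4] j6 -8.9 j1 -0.3
(0.462, 0.0684, 0.005, 8.7) -> [0.03456, 0.0022, -0.00099] roll -0.00053
```

View pics/w4.png

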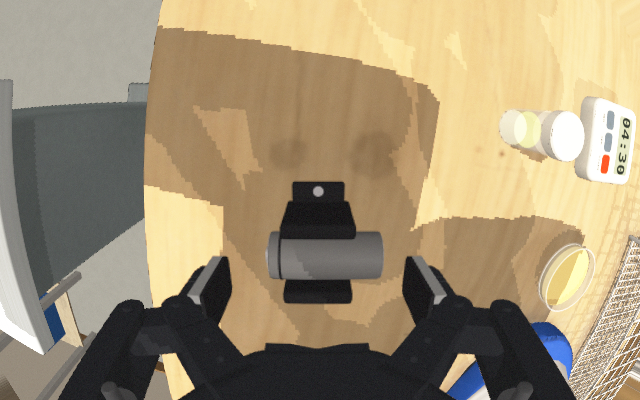

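carry_out --pt "0.012 0.002 -0.001" --pt "0.024 0.003 -0.001" --pt "0.0345 0.003 -0.001" --pt "0.0345 0.003 -0.001" --pt "0.0345 0.003 -0.001" --roll '[0,0,0,0,0]'

```text
time_s: 4.95
tool_pos: [0.4624, 0.0686, 0.0048]
tool_rot: [-100.2, 89.7, 178.4]
wrist_force: [-0.1, -0.2, 0.4]
opening: 0.998
```

Run:
```python
from h import *
c,im=snap('w5')
plan([(.462,.0684,.005,8.7)])
```

```text
t 5.0 tcp [0.4627 0.0686 0.0051] jaw yaw 8.61 axis [-5.4e-03  2.0e-04 -1.0e+00] open 0.997 F [-0.4  0.   0.1] j6 -8.8 j1 -0.2
(0.462, 0.0684, 0.005, 8.7) -> [0.00017, -0.00094, 6e-05] roll -0.00049
```

View pics/w5.png

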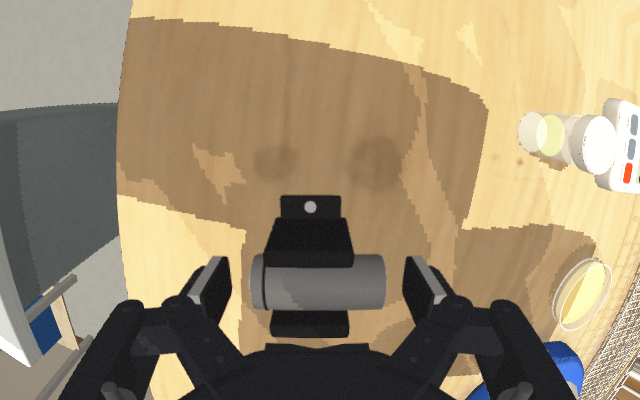

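carry_out --pt "0 0 0" --pt "0 0 0" --pt "0 0 0" --pt "0 0 0" --pt "0 0 0" --pt "0 0 0" --roll '[0,0,0,0,0,0]' --fingers 255 --squeeze 40

```text
time_s: 5.6
tool_pos: [0.4636, 0.0686, 0.0058]
tool_rot: [-102.9, 89.8, 175.7]
wrist_force: [-0.6, -0.4, 5.1]
opening: 0.693
```

Run:
```python
from h import *
c,im=snap('w6')
plan([])
```

```text
t 5.65 tcp [0.4636 0.0686 0.0058] jaw yaw 8.61 axis [-3.7e-03  3.0e-04 -1.0e+00] open 0.69 F [-0.4  0.2  5.9] j6 -8.8 j1 -0.2
```

View pics/w6.png

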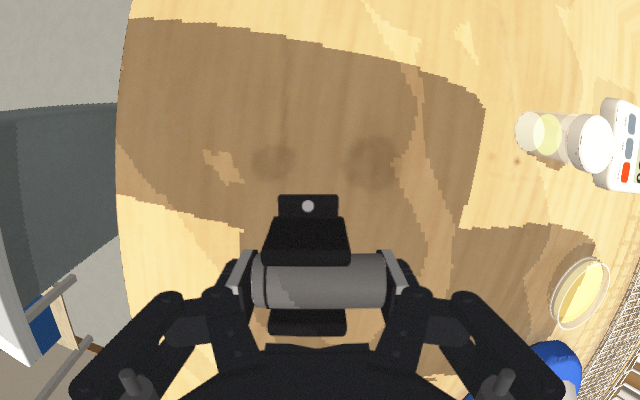

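Run:
```python
from h import *
plan([(.4636,.0686,.11,8.61),(.492,.18,.14,2.8)])
```

```text
t 5.65 tcp [0.4636 0.0686 0.0058] jaw yaw 8.61 axis [-3.7e-03  3.0e-04 -1.0e+00] open 0.69 F [-0.4  0.2  5.9] j6 -8.8 j1 -0.2
(0.4636, 0.0686, 0.11, 8.61) -> [-0.13023, -0.00053, -7e-05] roll 1e-05
(0.492, 0.18, 0.14, 2.8) -> [-0.16782, 0.05528, -0.13247] roll 0.03229
```

carry_out --pt "-0.015 0 0" --pt "-0.04 0 0" --pt "-0.08 0 0" --pt "-0.12 0 0" --pt "-0.14 0.01 -0.03" --pt "-0.168 0.03 -0.07" --pt "-0.168 0.045 -0.11" --pt "-0.168 0.055 -0.1325" --pt "-0.168 0.055 -0.1325" --pt "-0.168 0.055 -0.1325" --roll '[0,0,0,0,0,0.01,0.02,0.032,0.032,0.032]'

```text
time_s: 6.65
tool_pos: [0.4908, 0.1797, 0.1397]
tool_rot: [-84.9, 89.7, -172.0]
wrist_force: [0.3, -0.3, -0.2]
opening: 0.69
```

Run:
```python
from h import *
c,im=snap('w7')
plan([])
crop(im,270,60,390,170,6,'pics/w7c.png')
```

```text
t 6.7 tcp [0.4908 0.1793 0.1396] jaw yaw 2.9 axis [-5.6e-03 -7.0e-04 -1.0e+00] open 0.689 F [-0.8 -0.8 -0.3] j6 9.4 j1 12.4
```

View pics/w7.png

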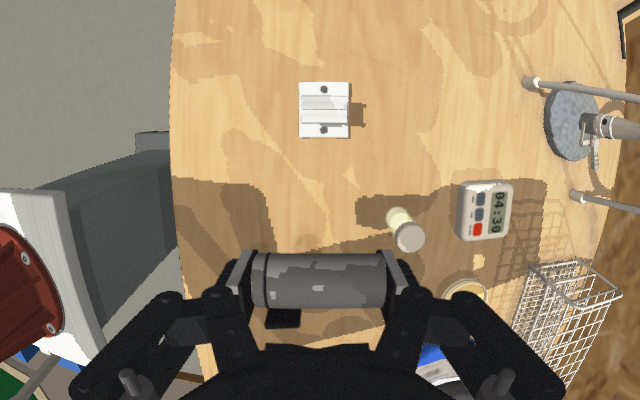

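View pics/w7c.png

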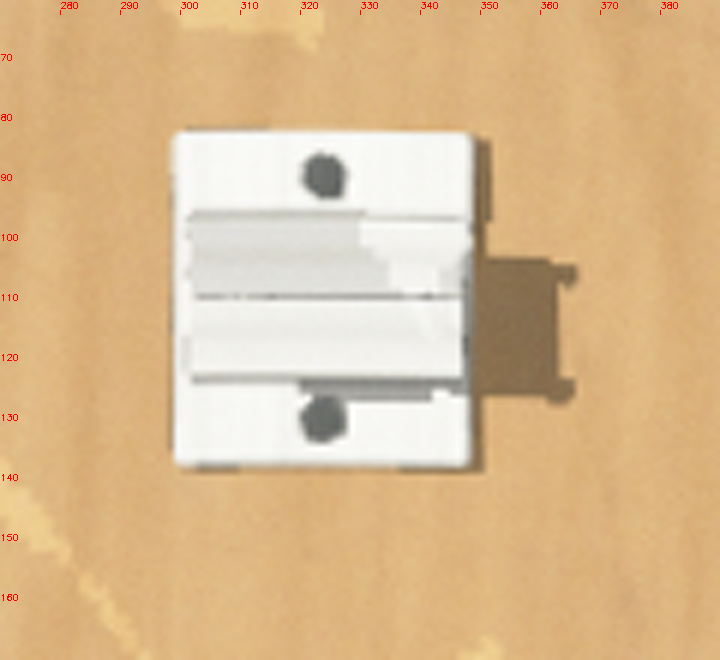

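Run:
```python
from h import *
c,im=load('w7')
g=lambda p:(270+p[0]/6,60+p[1]/6)
W=np.array([atz(c,*g(p),.008,True)[:2] for p in ((174,131),(473,131),(473,467),(174,467))])
print(W.round(4),W.mean(0)); d=(W[0]+W[3]-W[1]-W[2]); print(np.linalg.norm(d)/2,np.degrees(np.arctan2(d[1],d[0])))
e=W[0]+W[1]-W[2]-W[3]; print(np.linalg.norm(e)/2,np.degrees(np.arctan2(e[1],e[0])))
h=np.array([atz(c,*g(p),.008,True)[:2] for p in ((324,176),(322,418))]);print('holes mid',h.mean(0))
a=[atz(c,*g(p),.034,True)[:2] for p in ((190,297),(465,296))]; print('apex',a, np.degrees(np.arctan2(*(a[0]-a[1])[::-1])))
t=[atz(c,*g(p),.040,True)[:2] for p in ((190,213),(463,213),(190,380),(465,380))]; print('top',np.mean(t,0),np.array(t).round(4))
# held cell in tool frame
s=manip.observe()
n=atz(c,247,281,.1612,True); f=atz(c,388,280,.1612,True); print(n,f)
plan([])
```

```text
[[0.4695 0.2792]
 [0.5129 0.2817]
 [0.516  0.2318]
 [0.4718 0.2293]] [0.49255888 0.25548963]
0.043790524700588036 -176.7642850339091
0.04995019377189406 93.0977140155658
holes mid [0.49243673 0.25560222]
apex [array([0.47440153, 0.25465687]), array([0.51068814, 0.25685883])] -176.52740611548424
top [0.49235635 0.2557305 ] [[0.4742 0.2656]
 [0.5092 0.2677]
 [0.4752 0.2438]
 [0.5108 0.2458]]
[0.45826719 0.1774604  0.1612    ] [0.5237435  0.18152273 0.1612    ]
t 6.7 tcp [0.4908 0.1793 0.1396] jaw yaw 2.9 axis [-5.6e-03 -7.0e-04 -1.0e+00] open 0.689 F [-0.8 -0.8 -0.3] j6 9.4 j1 12.4
```

Run:
```python
from h import *
plan([(.4925,.2556,.07,3.35),(.4925,.2556,.0285,3.35)])
```

```text
t 6.7 tcp [0.4908 0.1793 0.1396] jaw yaw 2.9 axis [-5.6e-03 -7.0e-04 -1.0e+00] open 0.689 F [-0.8 -0.8 -0.3] j6 9.4 j1 12.4
(0.4925, 0.2556, 0.07, 3.35) -> [0.08692, 0.00747, -0.0952] roll -0.00253
(0.4925, 0.2556, 0.0285, 3.35) -> [0.13879, 0.00776, -0.09523] roll -0.00253
```

carry_out --pt "0 0.004 -0.04" --pt "0.02 0.0075 -0.08" --pt "0.05 0.0075 -0.0952" --pt "0.08 0.0075 -0.0952" --pt "0.1 0.0077 -0.0952" --pt "0.1 0.0077 -0.0952" --pt "0.1 0.0077 -0.0952" --roll '[-0.0025,-0.0025,-0.0025,-0.0025,-0.0025,-0.0025,-0.0025]'

```text
time_s: 7.4
tool_pos: [0.4923, 0.2545, 0.0593]
tool_rot: [-81.4, 89.6, -168.1]
wrist_force: [0.2, -0.2, -0.4]
opening: 0.69
```

Run:
```python
from h import *
c,im=snap('w8')
plan([(.4925,.2556,.0285,3.35)])
crop(im,200,180,440,360,3.2,'pics/w8c.png')
```

```text
t 7.45 tcp [0.4932 0.255  0.0603] jaw yaw 3.29 axis [-4.7e-03 -6.0e-04 -1.0e+00] open 0.69 F [ 0.2 -0.2 -0.4] j6 16.7 j1 20.1
(0.4925, 0.2556, 0.0285, 3.35) -> [0.0397, -0.00065, -0.00087] roll -0.00033
```

View pics/w8c.png

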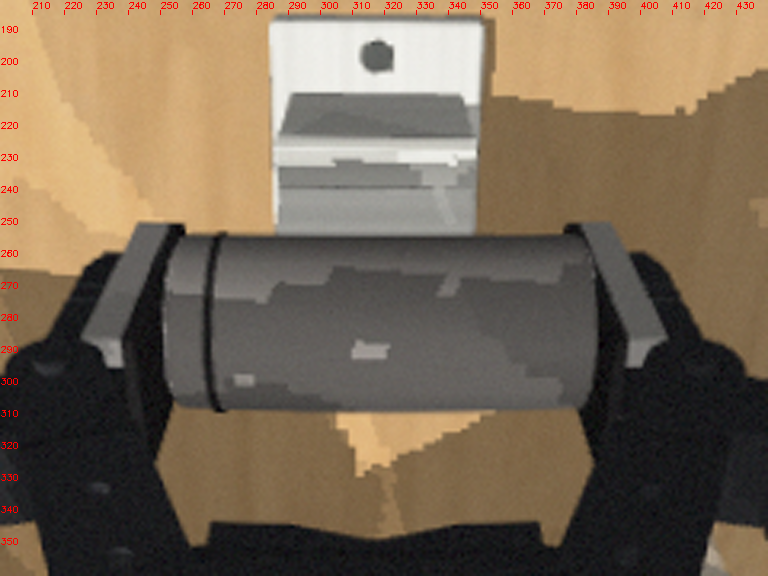

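carry_out --pt "0.012 -0.0006 -0.0009" --pt "0.025 -0.0006 -0.0009" --pt "0.034 -0.0006 -0.0009" --pt "0.0385 -0.0006 -0.0009" --pt "0.0385 -0.0006 -0.0009" --pt "0.0385 -0.0006 -0.0009" --roll '[0,0,0,0,0,0]'

```text
time_s: 8.05
tool_pos: [0.4926, 0.2557, 0.0294]
tool_rot: [-85.7, 89.7, -172.4]
wrist_force: [-0.8, 0.3, -0.6]
opening: 0.69
```

Run:
```python
from h import *
plan([(.4925,.2556,.028,3.35)])
```

```text
t 8.05 tcp [0.4926 0.2557 0.0294] jaw yaw 3.29 axis [-4.8e-03 -6.0e-04 -1.0e+00] open 0.69 F [-0.8  0.3 -0.6] j6 16.8 j1 20.2
(0.4925, 0.2556, 0.028, 3.35) -> [0.00169, -8e-05, 8e-05] roll -0.00031
```

carry_out --pt "0.0009 0 0" --pt "0.0018 0 0" --pt "0.0024 0 0" --pt "0.0024 0 0" --roll '[0,0,0,0]'

```text
time_s: 8.45
tool_pos: [0.4929, 0.2558, 0.0281]
tool_rot: [-87.7, 89.7, -174.4]
wrist_force: [-0.9, -0.9, 3.3]
opening: 0.694
```

carry_out --pt "0 0 0" --pt "0 0 0" --pt "0 0 0" --pt "0 0 0" --roll '[0,0,0,0]' --fingers 0

```text
time_s: 8.85
tool_pos: [0.4927, 0.2558, 0.0279]
tool_rot: [-86.6, 89.7, -173.3]
wrist_force: [-0.9, 0.8, -0.0]
opening: 1.0
```

Run:
```python
from h import *
c,im=snap('w9')
crop(im,180,180,460,380,2.8,'pics/w9c.png')
plan([(.4925,.2556,.12,3.35),(.4325-.04,.2556,.14,-86.65)])
```

```text
t 8.9 tcp [0.4927 0.2558 0.0279] jaw yaw 3.3 axis [-4.6e-03 -6.0e-04 -1.0e+00] open 0.996 F [0.2 0.4 0.3] j6 16.8 j1 20.2
(0.4925, 0.2556, 0.12, 3.35) -> [-0.11508, -0.00085, 0.00022] roll -0.00029
(0.3925, 0.2556, 0.14, -86.65) -> [-0.13951, -0.12575, -0.00696] roll 0.49971
```

View pics/w9c.png

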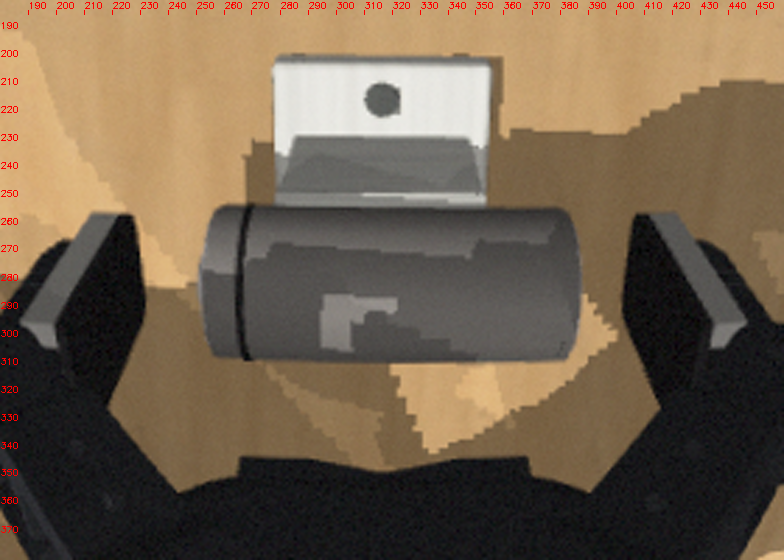

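carry_out --pt "-0.03 0 0" --pt "-0.07 0 0" --pt "-0.115 0 0" --pt "-0.13 -0.04 0" --pt "-0.135 -0.094 -0.006" --pt "-0.135 -0.094 -0.006" --pt "-0.135 -0.094 -0.006" --pt "-0.135 -0.094 -0.006" --pt "-0.135 -0.094 -0.006" --pt "-0.135 -0.094 -0.006" --roll '[0,0,0,0.1,0.2,0.3,0.4,0.5,0.5,0.5]'

```text
time_s: 9.9
tool_pos: [0.4177, 0.2563, 0.1362]
tool_rot: [-25.9, 89.7, -173.1]
wrist_force: [0.1, 0.1, 0.3]
opening: 1.003
```

Run:
```python
from h import *
plan([(.418,.26,.135,-86.65)])
```

```text
t 9.9 tcp [0.4177 0.2563 0.1362] jaw yaw -57.21 axis [-4.6e-03 -6.0e-04 -1.0e+00] open 1.003 F [0.1 0.1 0.3] j6 80.4 j1 23.3
(0.418, 0.26, 0.135, -86.65) -> [0.00154, -0.00372, -0.0028] roll 0.16355
```

carry_out --pt "0 0 0" --pt "0 -0.003 -0.003" --pt "0 -0.003 -0.003" --pt "0 -0.003 -0.003" --pt "0 -0.003 -0.003" --roll '[0.05,0.1,0.1636,0.1636,0.1636]'

```text
time_s: 10.4
tool_pos: [0.4184, 0.2595, 0.1361]
tool_rot: [3.8, 89.7, -172.8]
wrist_force: [-0.2, 1.0, -0.1]
opening: 0.999
```

Run:
```python
from h import *
c,im=snap('w10')
crop(im,250,50,400,180,5,'pics/w10c.png')
print(proj(c,(.4925,.2556,.049),True))
plan([])
```

```text
[327.10372175 111.99245291]
t 10.45 tcp [0.4184 0.2595 0.1361] jaw yaw -86.57 axis [-4.7e-03 -6.0e-04 -1.0e+00] open 0.999 F [0.9 0.3 0.1] j6 110.1 j1 23.6
```

View pics/w10c.png

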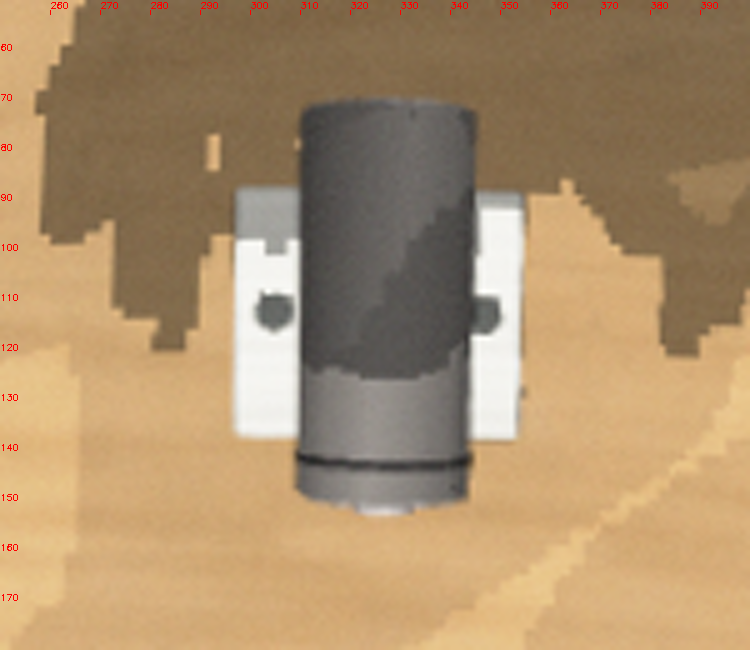

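Run:
```python
from h import *
c,im=load('w10')
n=atz(c,326.5,152.3,.049,True);f=atz(c,327.8,70.5,.062,True);f2=atz(c,327.8,70.5,.049,True);print(n,f,f2,(n+f)/2)
ax=np.array([np.cos(np.radians(-176.65)),np.sin(np.radians(-176.65))])
C=(.4925,.2556)
g=np.array(C)+.003*ax; print(g)
plan([(*g,.08,-86.65),(*g,.0303,-86.65)])
```

```text
[0.46238263 0.25413036 0.049     ] [0.52179061 0.25734004 0.062     ] [0.52345149 0.25697607 0.049     ] [0.49208662 0.2557352  0.0555    ]
[0.48950513 0.25542469]
t 10.45 tcp [0.4184 0.2595 0.1361] jaw yaw -86.57 axis [-4.7e-03 -6.0e-04 -1.0e+00] open 0.999 F [0.9 0.3 0.1] j6 110.1 j1 23.6
(np.float64(0.48950512639283006), np.float64(0.25542469433244525), 0.08, -86.65) -> [0.06972, 0.0104, -0.08879] roll 0.00043
(np.float64(0.48950512639283006), np.float64(0.25542469433244525), 0.0303, -86.65) -> [0.13185, 0.01038, -0.08909] roll 0.00043
```

carry_out --pt "0 0.005 -0.04" --pt "0.02 0.0104 -0.08" --pt "0.05 0.0104 -0.089" --pt "0.08 0.0104 -0.089" --pt "0.105 0.0104 -0.089" --pt "0.125 0.0104 -0.089" --pt "0.1318 0.0104 -0.089" --pt "0.1318 0.0104 -0.089" --roll '[0,0,0,0,0,0,0,0]'

```text
time_s: 11.25
tool_pos: [0.4886, 0.2551, 0.0294]
tool_rot: [8.3, 89.6, -168.3]
wrist_force: [0.6, -0.5, 0.2]
opening: 1.004
```

Run:
```python
from h import *
c,im=snap('w11')
plan([(.4895,.2554,.0303,-86.65)])
crop(im,160,180,480,380,2.5,'pics/w11c.png')
```

```text
t 11.3 tcp [0.4895 0.2554 0.0304] jaw yaw -86.54 axis [-4.9e-03 -7.0e-04 -1.0e+00] open 1.0 F [ 0.4 -0.3  0.2] j6 106.7 j1 20.2
(0.4895, 0.2554, 0.0303, -86.65) -> [0.00018, 5e-05, -2e-05] roll 0.00064
```

View pics/w11c.png

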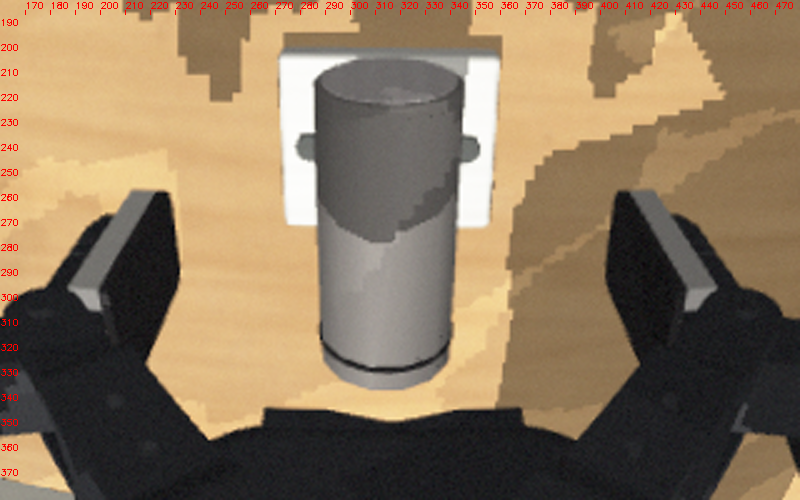

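carry_out --pt "0 0 0" --pt "0 0 0" --pt "0 0 0" --pt "0 0 0" --pt "0 0 0" --pt "0 0 0" --pt "0 0 0" --pt "0 0 0" --roll '[0,0,0,0,0,0,0,0]' --fingers 255 --squeeze 30

```text
time_s: 12.1
tool_pos: [0.4899, 0.2563, 0.0312]
tool_rot: [-13.3, 89.8, 170.2]
wrist_force: [-1.9, 3.2, 5.0]
opening: 0.293
```

Run:
```python
from h import *
c,im=snap('w12')
ax=np.array([np.cos(np.radians(-176.65)),np.sin(np.radians(-176.65))]); O=np.array((.4925,.2556))
s=manip.observe(); z=s['tool_pos'][2]
up=O+.003*ax; far=O-.040*ax   # tool at block x=-40
plan([(*up,z+.04,-86.65),(*far,z+.04,-86.65),(*far,z+.004,-86.65)])
crop(im,160,180,480,380,2.5,'pics/w12c.png')
```

```text
t 12.15 tcp [0.4899 0.2562 0.0312] jaw yaw -86.55 axis [-4.e-03  7.e-04 -1.e+00] open 0.293 F [-1.9  3.1  5.6] j6 106.7 j1 20.3
(np.float64(0.48950512639283006), np.float64(0.25542469433244525), np.float64(0.07118042997971206), -86.65) -> [-0.05, 0.00091, 0.00079] roll 0.00056
(np.float64(0.5324316480955994), np.float64(0.25793740890072986), np.float64(0.07118042997971206), -86.65) -> [-0.05021, 0.001, -0.05295] roll 0.00056
(np.float64(0.5324316480955994), np.float64(0.25793740890072986), np.float64(0.03518042997971207), -86.65) -> [-0.00521, 0.00104, -0.05313] roll 0.00056
```

View pics/w12c.png

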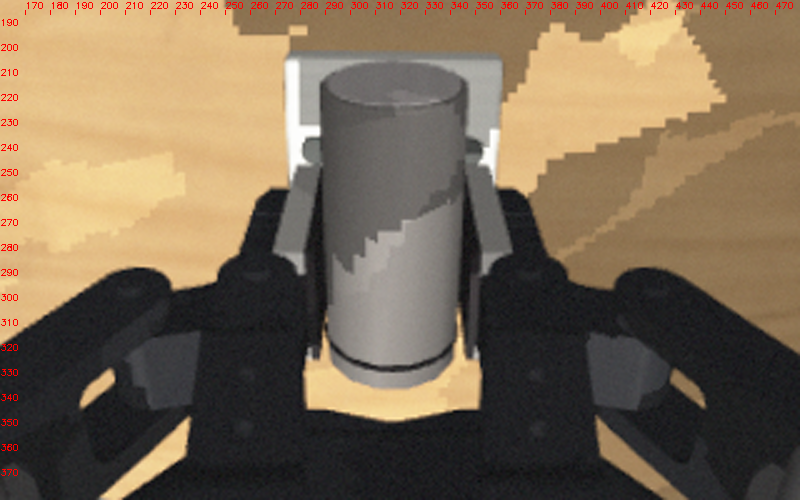

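carry_out --pt "-0.015 0.0 0.0" --pt "-0.035 0.001 0.0" --pt "-0.05 0.001 0.0" --pt "-0.05 0.001 -0.02" --pt "-0.05 0.001 -0.04" --pt "-0.05 0.001 -0.0505" --pt "-0.035 0.001 -0.0505" --pt "-0.02 0.001 -0.0505" --pt "-0.006 0.001 -0.0505" --pt "-0.006 0.001 -0.0505" --roll '[0,0,0,0,0,0,0,0,0,0]'

```text
time_s: 13.15
tool_pos: [0.5273, 0.257, 0.0325]
tool_rot: [3.7, 89.4, -172.8]
wrist_force: [-1.0, -0.6, -0.3]
opening: 0.294
```

Run:
```python
from h import *
c,im=snap('w13')
ax=np.array([np.cos(np.radians(-176.65)),np.sin(np.radians(-176.65))]); O=np.array((.4925,.2556))
far=O-.038*ax
plan([(*far,.0312,-86.65),(*far,.023,-86.65)])
crop(im,160,180,480,380,2.5,'pics/w13c.png')
```

```text
t 13.2 tcp [0.5281 0.2573 0.0337] jaw yaw -86.53 axis [-8.2e-03 -8.0e-04 -1.0e+00] open 0.288 F [-0.5 -0.2 -0.4] j6 105.5 j1 19.1
(np.float64(0.5304350656908194), np.float64(0.25782053845569336), 0.0312, -86.65) -> [0.00304, -0.00049, -0.00296] roll 0.00065
(np.float64(0.5304350656908194), np.float64(0.25782053845569336), 0.023, -86.65) -> [0.01329, -0.0005, -0.00305] roll 0.00065
```

View pics/w13c.png

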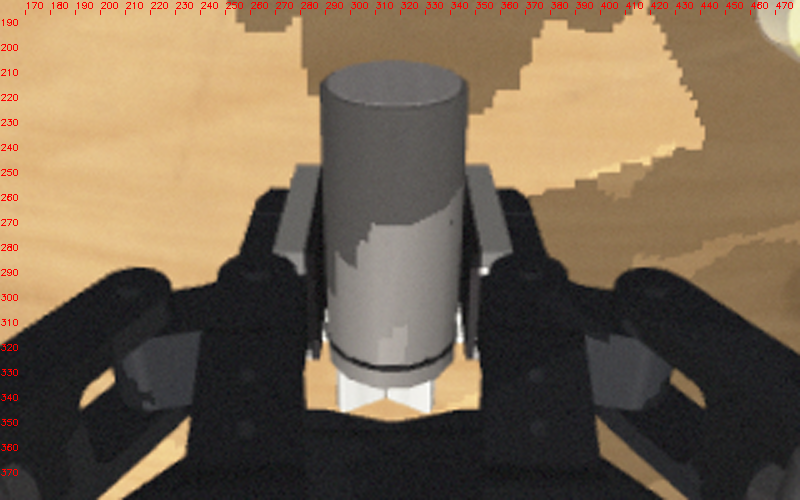

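carry_out --pt "0.001 -0.0005 -0.003" --pt "0.0035 -0.0005 -0.003" --pt "0.0055 -0.0005 -0.003" --pt "0.0075 -0.0005 -0.003" --pt "0.0095 -0.0005 -0.003" --pt "0.0095 -0.0005 -0.003" --roll '[0,0,0,0,0,0]'

```text
time_s: 13.8
tool_pos: [0.532, 0.2585, 0.0285]
tool_rot: [-6.2, 89.7, 177.3]
wrist_force: [-0.6, -0.1, 7.5]
opening: 0.289
```

Run:
```python
from h import *
c,im=snap('w14')
plan([])
crop(im,160,180,480,380,2.5,'pics/w14c.png')
```

```text
t 13.85 tcp [0.532  0.2585 0.0285] jaw yaw -86.54 axis [-5.7e-03  3.0e-04 -1.0e+00] open 0.292 F [-1.2 -0.2  7.2] j6 105.5 j1 19.1
```

View pics/w14c.png

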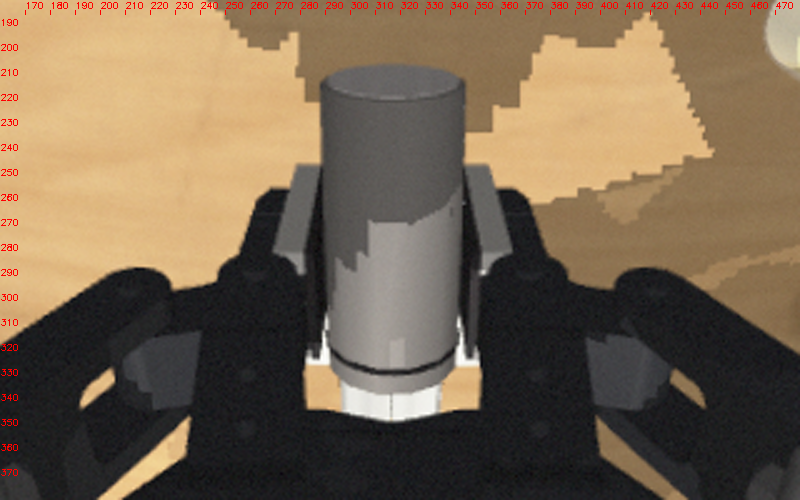

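carry_out --pt "0.004 0 0" --pt "0.006 0 0" --pt "0.008 0 0" --pt "0.01 0 0" --pt "0.01 0 0" --roll '[0,0,0,0,0]'

```text
time_s: 14.35
tool_pos: [0.5342, 0.2589, 0.0235]
tool_rot: [-32.1, 89.9, 151.4]
wrist_force: [-1.6, -1.0, 8.8]
opening: 0.294
```

Run:
```python
from h import *
c,im=snap('w15')
plan([])
crop(im,160,180,480,380,2.5,'pics/w15c.png')
```

```text
t 14.4 tcp [0.5342 0.2589 0.0235] jaw yaw -86.52 axis [-0.0018  0.001  -1.    ] open 0.291 F [-0.8 -1.4 10.1] j6 105.5 j1 19.0
```

View pics/w15c.png

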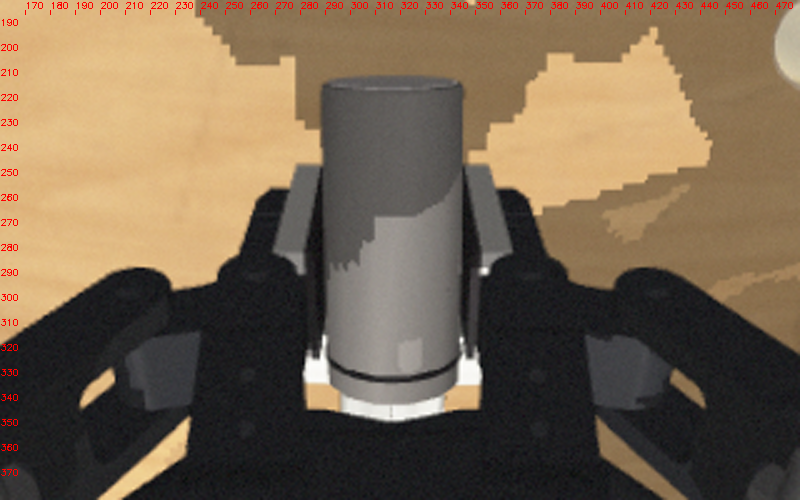

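```bash
cat >> h.py <<'E'
def pred(c,T,p,phi,off=.0178,gl=.003,shift=(0,0)):
    """flat face rim top/bottom v, ring; tool T,p. cell axis dir to nub = tool z horizontally (toward robot)"""
    up=np.array([0,0,1.]); a0=T[:,2].copy(); a0[2]=0; a0/=np.linalg.norm(a0)
    f=np.radians(phi); a=np.cos(f)*a0+np.sin(f)*up; n=np.cross(a,np.cross(up,a)); n/=np.linalg.norm(n)
    P=p-T[:,0]*off
    O=P-gl*a+shift[0]*a0+shift[1]*up
    F=O-.03*a; N=O+.0275*a
    return dict(ftop=proj(c,F+.013*n,True)[1],fbot=proj(c,F-.013*n,True)[1],ntop=proj(c,N+.013*n,True)[1],ring=proj(c,O+.0225*a+.013*n,True)[1]),O,F,a
E
python3 - <<'E'
from h import *
s=manip.observe();T=RR(s['tool_rot']);p=s['tool_pos']
c,_=load('w15')
for ph in (0,5,10,15,18,20,22,25,28): print(ph,{k:round(float(v),1) for k,v in pred(c,T,p,ph)[0].items()})
E
```

```text
0 {'ftop': 221.9, 'fbot': 202.2, 'ntop': 335.3, 'ring': 327.4}
5 {'ftop': 216.9, 'fbot': 203.0, 'ntop': 336.3, 'ring': 327.7}
10 {'ftop': 212.6, 'fbot': 204.3, 'ntop': 336.8, 'ring': 327.6}
15 {'ftop': 209.1, 'fbot': 206.1, 'ntop': 337.0, 'ring': 327.2}
18 {'ftop': 207.3, 'fbot': 207.4, 'ntop': 336.8, 'ring': 326.7}
20 {'ftop': 206.3, 'fbot': 208.3, 'ntop': 336.7, 'ring': 326.3}
22 {'ftop': 205.4, 'fbot': 209.3, 'ntop': 336.4, 'ring': 325.8}
25 {'ftop': 204.2, 'fbot': 210.9, 'ntop': 335.8, 'ring': 325.0}
28 {'ftop': 203.3, 'fbot': 212.7, 'ntop': 335.1, 'ring': 324.0}
```

carry_out --pt "0.004 0 0.002" --pt "0.007 0 0.004" --pt "0.0095 0 0.004" --pt "0.012 0 0.004" --pt "0.012 0 0.004" --roll '[0,0,0,0,0]'

```text
time_s: 14.9
tool_pos: [0.5352, 0.2592, 0.0178]
tool_rot: [-164.7, 89.6, 18.8]
wrist_force: [0.4, -2.5, 10.6]
opening: 0.291
```

Run:
```python
from h import *
c,im=snap('w16')
plan([])
crop(im,160,180,480,380,2.5,'pics/w16c.png')
s=manip.observe();T=RR(s['tool_rot']);p=s['tool_pos']
for ph in (15,18,20,22,25,28): print(ph,{k:round(float(v),1) for k,v in pred(c,T,p,ph)[0].items()})
```

```text
t 14.95 tcp [0.5352 0.2592 0.0178] jaw yaw -86.48 axis [ 0.0061  0.0021 -1.    ] open 0.292 F [ 2.  -1.5  9.3] j6 105.6 j1 19.1
15 {'ftop': 208.8, 'fbot': 206.3, 'ntop': 337.0, 'ring': 327.1}
18 {'ftop': 207.1, 'fbot': 207.6, 'ntop': 336.8, 'ring': 326.6}
20 {'ftop': 206.1, 'fbot': 208.5, 'ntop': 336.6, 'ring': 326.2}
22 {'ftop': 205.2, 'fbot': 209.5, 'ntop': 336.3, 'ring': 325.7}
25 {'ftop': 204.1, 'fbot': 211.2, 'ntop': 335.7, 'ring': 324.9}
28 {'ftop': 203.2, 'fbot': 212.9, 'ntop': 335.0, 'ring': 323.9}
```

View pics/w16c.png

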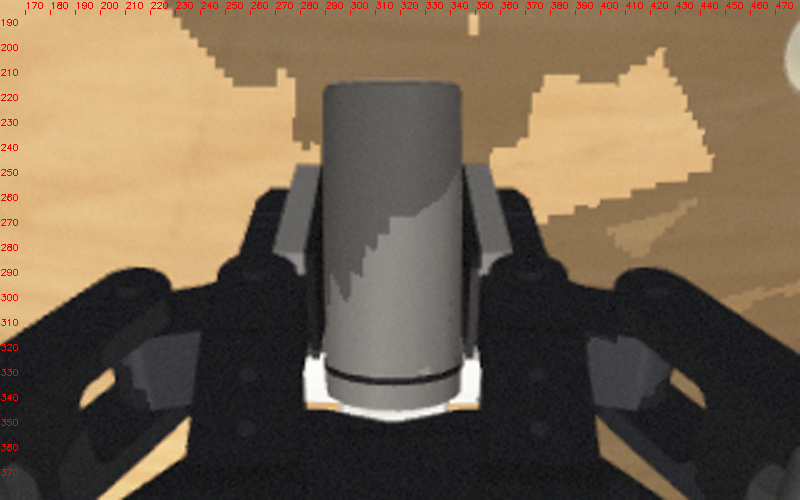

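carry_out --pt "0.004 0 0.002" --pt "0.007 0 0.004" --pt "0.0095 0 0.005" --pt "0.0105 0 0.005" --pt "0.0105 0 0.005" --roll '[0,0,0,0,0]'

```text
time_s: 15.45
tool_pos: [0.5363, 0.2594, 0.0139]
tool_rot: [-171.7, 89.1, 11.9]
wrist_force: [0.9, -2.7, 11.2]
opening: 0.293
```

Run:
```python
from h import *
c,im=snap('w17')
plan([(.49,.2,.15,None)])
crop(im,160,180,480,380,2.5,'pics/w17c.png')
s=manip.observe();T=RR(s['tool_rot']);p=s['tool_pos']
for ph in (18,20,22,25,28,32): print(ph,{k:round(float(v),1) for k,v in pred(c,T,p,ph)[0].items()})
```

```text
t 15.5 tcp [0.5363 0.2595 0.0139] jaw yaw -86.43 axis [ 0.0154  0.0032 -0.9999] open 0.291 F [ 1.6 -3.2 11.9] j6 105.7 j1 19.1
(0.49, 0.2, 0.15, None) -> [-0.1712, 0.07019, 0.05978] roll 0
18 {'ftop': 206.8, 'fbot': 207.8, 'ntop': 336.7, 'ring': 326.5}
20 {'ftop': 205.8, 'fbot': 208.8, 'ntop': 336.5, 'ring': 326.1}
22 {'ftop': 205.0, 'fbot': 209.8, 'ntop': 336.2, 'ring': 325.6}
25 {'ftop': 203.9, 'fbot': 211.5, 'ntop': 335.6, 'ring': 324.7}
28 {'ftop': 203.1, 'fbot': 213.3, 'ntop': 334.8, 'ring': 323.7}
32 {'ftop': 202.3, 'fbot': 215.8, 'ntop': 333.5, 'ring': 322.0}
```

View pics/w17c.png

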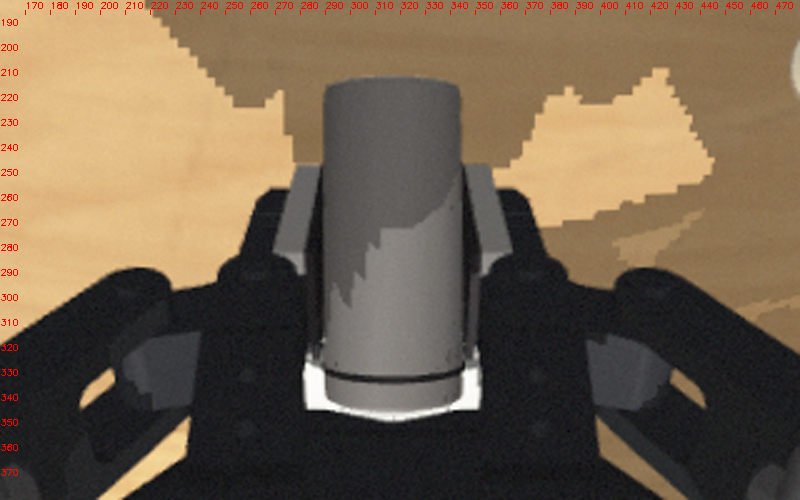

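Run:
```python
from h import *
from scipy.optimize import least_squares
s=manip.observe()
T=RR(s['tool_rot']);p=s['tool_pos']
obs={'w13':dict(ftop=222,fbot=204.5,ring=328,ntop=335),'w15':dict(ftop=216,fbot=210,ring=332.7,ntop=341.5),'w16':dict(ftop=212.5,ring=332.7,ntop=343.5),'w17':dict(ftop=210.7,ring=332,ntop=343.3)}
poses={'w13':((.5281,.2573,.0337),(-.0082,-.0008),-86.53),'w15':((.5342,.2589,.0235),(-.0018,.001),-86.52),'w16':((.5352,.2592,.0178),(.0061,.0021),-86.48),'w17':((.5363,.2595,.0139),(.0154,.0032),-86.43)}
for k,o in obs.items():
    c,_=load(k); pp,ax,y=poses[k]
    x=np.array([*ax,-1.]); x/=np.linalg.norm(x); yy=np.array([np.cos(np.radians(y)),np.sin(np.radians(y)),0]); yy-=x*(x@yy); yy/=np.linalg.norm(yy); T=np.stack([x,yy,np.cross(x,yy)],1)
    f=lambda q:[pred(c,T,np.array(pp),q[0],shift=(q[1]/1000,q[2]/1000))[0][n]-v for n,v in o.items()]
    r=least_squares(f,[15,0,0]); print(k,r.x.round(2),np.round(r.fun,2))
```

```text
w13 [ 2.3   2.46 -3.11] [ 0.06 -0.03 -0.51  0.48]
w15 [13.01  2.04  1.12] [ 0.04 -0.02 -0.33  0.31]
w16 [26.18  3.53  1.4 ] [ 0.  0. -0.]
w17 [30.32  2.85  2.84] [ 0. -0. -0.]
```

carry_out --pt "-0.02 0 0" --pt "-0.05 0 0" --pt "-0.08 0 0" --pt "-0.12 0 0" --pt "-0.15 0 0" --pt "-0.15 0 0" --roll '[0,0,0,0,0,0]'

```text
time_s: 16.1
tool_pos: [0.538, 0.2604, 0.1391]
tool_rot: [-168.9, 88.5, 14.7]
wrist_force: [0.2, 0.3, -0.1]
opening: 0.294
```

Run:
```python
from h import *
c,im=snap('w18')
plan([])
crop(im,160,180,480,380,2.5,'pics/w18c.png')
s=manip.observe()
cs=optics.calibration('scene'); im=optics.read_camera('scene')[:,:,::-1].copy(); cv2.imwrite('pics/s18.png',im)
u,v=proj(cs,s['tool_pos']).astype(int); print(u,v)
crop(im,u-40,v-50,u+40,v+25,10,'pics/s18c.png')
```

```text
t 16.15 tcp [0.5364 0.2597 0.1366] jaw yaw -86.43 axis [ 0.0208  0.0051 -0.9998] open 0.292 F [ 0.4 -0.5 -0.2] j6 105.6 j1 19.2
219 209
```

View pics/s18c.png

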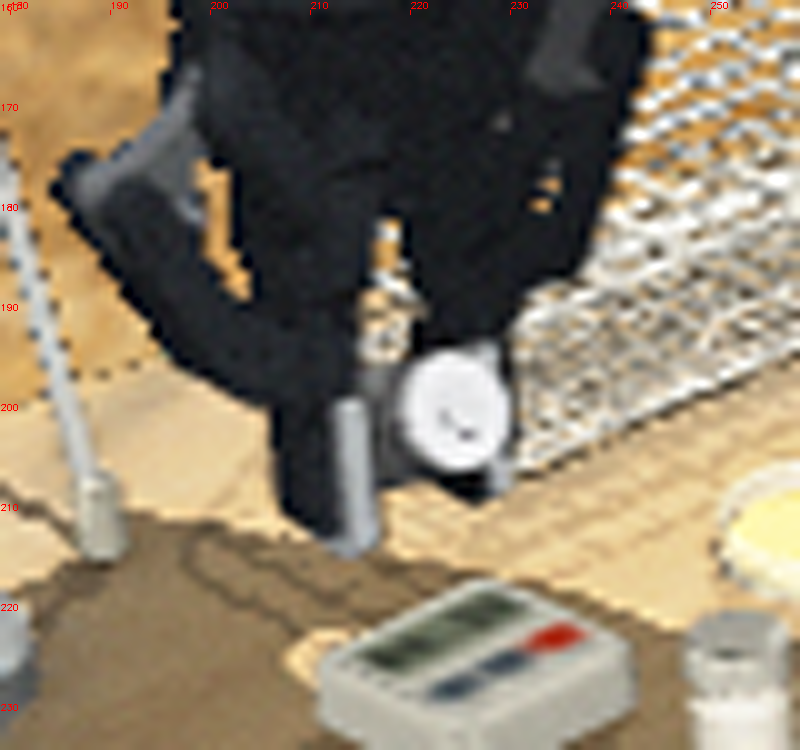

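View pics/w18c.png

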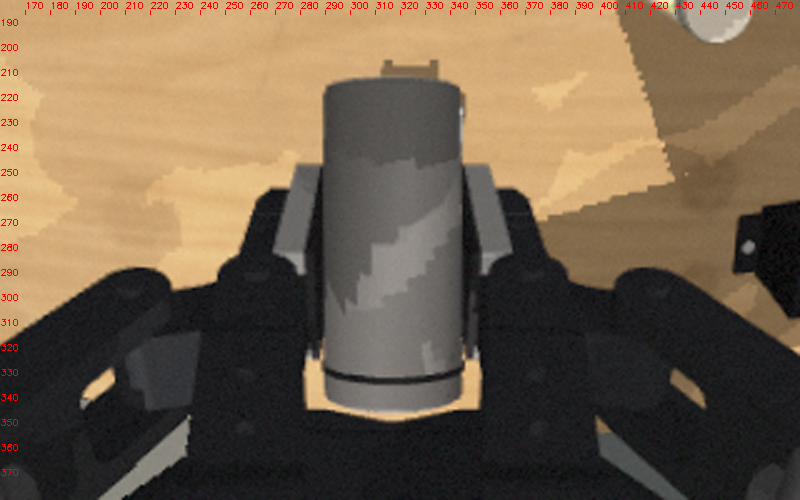

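Run:
```python
from h import *
for k in ('w12','w13','w18'):
    im=cv2.imread(f'pics/{k}.png').astype(float)
    g=im.mean(2)
    col=g[:,312:322].mean(1); d=np.diff(col)
    print(k,'v edges',[(i,round(d[i],0)) for i in range(195,352) if abs(d[i])>8])
    for v in (225,230,235,240,330,334):
        row=g[v-1:v+2].mean(0); e=np.diff(row)
        print('  row',v,[(i,int(e[i])) for i in range(275,360) if abs(e[i])>10])
```

```text
w12 v edges [(204, np.float64(-16.0)), (220, np.float64(13.0)), (221, np.float64(-17.0)), (222, np.float64(-11.0)), (271, np.float64(25.0)), (272, np.float64(30.0)), (325, np.float64(-78.0)), (326, np.float64(-25.0)), (327, np.float64(22.0)), (328, np.float64(83.0)), (334, np.float64(17.0)), (335, np.float64(21.0)), (347, np.float64(-92.0)), (348, np.float64(-70.0)), (349, np.float64(-8.0))]
  row 225 [(278, -27), (279, -55), (286, -14), (287, -68), (288, -13), (317, 13), (341, -10), (345, 30), (346, 37), (347, 26)]
  row 230 [(278, -11), (279, -24), (286, -11), (287, -97), (288, -29), (345, 32), (346, 34), (347, 17)]
  row 235 [(275, 15), (281, -89), (282, -13), (286, -14), (287, -48), (349, 11), (350, 23), (351, 14), (354, 13), (355, 66), (358, -25), (359, -33)]
  row 240 [(275, 28), (279, -28), (280, -103), (287, -34), (345, -10), (352, 113), (353, 53), (357, -26), (358, -31)]
  row 330 [(280, 85), (281, 62), (282, 26), (296, -12), (297, -16), (298, -15), (333, 11), (334, 22), (335, 26), (336, 16), (350, -13), (351, -49), (352, -94)]
  row 334 [(280, 55), (281, 69), (282, 45), (35
[... 1503 characters left out ...]
9.0)), (343, np.float64(32.0)), (344, np.float64(23.0)), (347, np.float64(-85.0)), (348, np.float64(-59.0))]
  row 225 [(288, -65), (289, -27), (342, 19), (343, 84), (344, -48), (345, 22), (346, 26)]
  row 230 [(288, -59), (289, -33), (342, 13), (343, 66)]
  row 235 [(288, -70), (289, -32), (342, 16), (343, 63), (344, 17)]
  row 240 [(288, -75), (289, -32), (342, 10), (343, 39), (344, 41)]
  row 330 [(280, 78), (281, 60), (282, 28), (288, -44), (289, -67), (293, -10), (305, 10), (309, 10), (343, 43), (344, 66), (345, 12), (350, -14), (351, -46), (352, -94)]
  row 334 [(280, 49), (281, 65), (282, 44), (288, -33), (289, -62), (343, 28), (344, 51), (345, 27), (350, -28), (351, -64), (352, -65)]
```

```bash
cat > fit.py <<'E'
from h import *
from scipy.optimize import least_squares
def Tm(ax,y):
    x=np.array([*ax,-1.]); x/=np.linalg.norm(x); yy=np.array([np.cos(np.radians(y)),np.sin(np.radians(y)),0]); yy-=x*(x@yy); yy/=np.linalg.norm(yy); return np.stack([x,yy,np.cross(x,yy)],1)
def feats(c,O,a0,phi,rows):
    up=np.array([0,0,1.]); f=np.radians(phi); a=np.cos(f)*a0+np.sin(f)*up; b=np.cross(up,a0); n=np.cross(a,b)
    if n[2]<0:n=-n
    th=np.linspace(0,2*np.pi,241); 
    S=np.linspace(-.03,.0275,30)
    pts=np.array([[proj(c,O+s*a+.013*(np.cos(t)*n+np.sin(t)*b),True) for t in th[::4]] for s in S])
    out=[]
    umin,umax=pts[:,:,0].min(1),pts[:,:,0].max(1)
    i0=pts[:,:,0].argmin(1); i1=pts[:,:,0].argmax(1)
    vmin=pts[np.arange(len(S)),i0,1]; vmax=pts[np.arange(len(S)),i1,1]
    for r in rows: out+=[np.interp(r,vmax,umax)-np.interp(r,vmin,umin)]
    P=lambda s:proj(c,O+s*a+.013*n,True)[1]
    out+=[P(-.03),P(.0225)]
    return np.array(out)
if __name__=='__main__':
    rows=(230,240,310)
    c,_=load('w12'); a0=np.array([np.cos(np.radians(-176.65)),np.sin(np.radians(-176.65)),0])
    print('w12 pred',feats(c,np.array([.4925,.2556,.049]),a0,0,rows).round(1))
    for k in('w12','w13','w18'):
        g=cv2.imread(f'pics/{k}.png').astype(float).mean(2)
        for r in (310,): print(k,r,[(i,int(e)) for i,e in enumerate(np.diff(g[r-1:r+2].mean(0))) if 280<i<352 and abs(e)>8])
E
python3 fit.py
```

```text
w12 pred [ 59.8  59.   52.5 223.3 328.3]
w12 310 [(288, 31), (289, -20), (290, 54), (291, 15), (340, -10), (342, 84), (343, -53), (344, -55), (345, -17), (346, 15), (347, 8), (349, -8), (350, -19), (351, -11)]
w13 310 [(282, 13), (287, 12), (288, 51), (290, 13), (322, -13), (339, -8), (341, 20), (342, 120), (343, -77), (344, -79), (345, -31), (346, 18), (347, 12), (349, -10), (350, -22)]
w18 310 [(288, 17), (289, 40), (343, -12), (344, -23), (346, 13), (347, 8), (350, -23)]
```

```bash
cat >> fit.py <<'E'
    rows=(230,320)
    c,_=load('w18'); T=Tm((.0208,.0051),-86.43); p=np.array([.5364,.2597,.1366])
    a0=T[:,2].copy(); a0[2]=0; a0/=np.linalg.norm(a0)
    obs=np.array([55.3,55.3,212.0,333.4])
    P=p-T[:,0]*.0178
    def f(q):
        fr=np.radians(q[0]); a=np.cos(fr)*a0+np.sin(fr)*np.array([0,0,1])
        return feats(c,P-.003*a+a0*q[1]/1e3+np.array([0,0,q[2]/1e3]),a0,q[0],rows)-obs
    r=least_squares(f,[22,0,3],diff_step=1e-2); print(r.x,r.fun)
E
python3 fit.py|tail -1
```

```text
[25.03199005  1.59319001  4.67911581] [ 0.15628605  0.28962238  0.18718079 -0.19649019]
```

Run:
```python
from h import *
plan([(.4045,-.1946,.15,-102.05)])
```

```text
t 16.2 tcp [0.5348 0.2592 0.1344] jaw yaw -86.44 axis [ 0.0167  0.0037 -0.9999] open 0.292 F [-0.6 -0.6 -1.2] j6 105.6 j1 19.1
(0.4045, -0.1946, 0.15, -102.05) -> [-0.0243, 0.55593, 0.19742] roll 0.08673
```

carry_out --pt "-0.024 0.03 0.01" --pt "-0.024 0.08 0.03" --pt "-0.024 0.13 0.047" --pt "-0.024 0.18 0.064" --pt "-0.024 0.23 0.082" --pt "-0.024 0.28 0.1" --pt "-0.024 0.33 0.117" --pt "-0.024 0.38 0.135" --pt "-0.024 0.43 0.153" --pt "-0.024 0.48 0.17" --roll '[0,0.01,0.02,0.03,0.04,0.05,0.06,0.07,0.08,0.0867]'

```text
time_s: 17.2
tool_pos: [0.4204, -0.1333, 0.1482]
tool_rot: [-146.1, 89.2, 21.8]
wrist_force: [1.0, -0.6, -0.1]
opening: 0.29
```

Run:
```python
from h import *
plan([(.4045,-.1946,.15,-102.05)])
```

```text
t 17.2 tcp [ 0.4204 -0.1333  0.1482] jaw yaw -102.09 axis [ 0.0135  0.0054 -0.9999] open 0.29 F [ 1.  -0.6 -0.1] j6 74.6 j1 -27.2
(0.4045, -0.1946, 0.15, -102.05) -> [-0.00298, 0.07905, 0.00335] roll -0.00024
```

carry_out --pt "-0.003 0.04 0.002" --pt "-0.003 0.07 0.0034" --pt "-0.003 0.079 0.0034" --pt "-0.003 0.079 0.0034" --pt "-0.003 0.079 0.0034" --roll '[0,0,0,0,0]'

```text
time_s: 17.7
tool_pos: [0.4039, -0.1934, 0.1489]
tool_rot: [-135.9, 89.2, 32.0]
wrist_force: [0.4, 0.2, 0.1]
opening: 0.29
```

Run:
```python
from h import *
c,im=snap('w19')
plan([])
crop(im,265,50,385,170,6,'pics/w19c.png')
```

```text
t 17.75 tcp [ 0.4042 -0.1933  0.1492] jaw yaw -102.04 axis [ 0.0122  0.007  -0.9999] open 0.29 F [ 0.4 -0.5 -0.6] j6 66.7 j1 -35.0
```

View pics/w19.png

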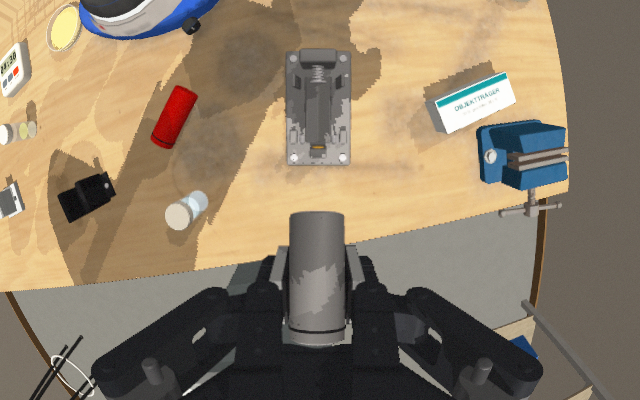

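View pics/w19c.png

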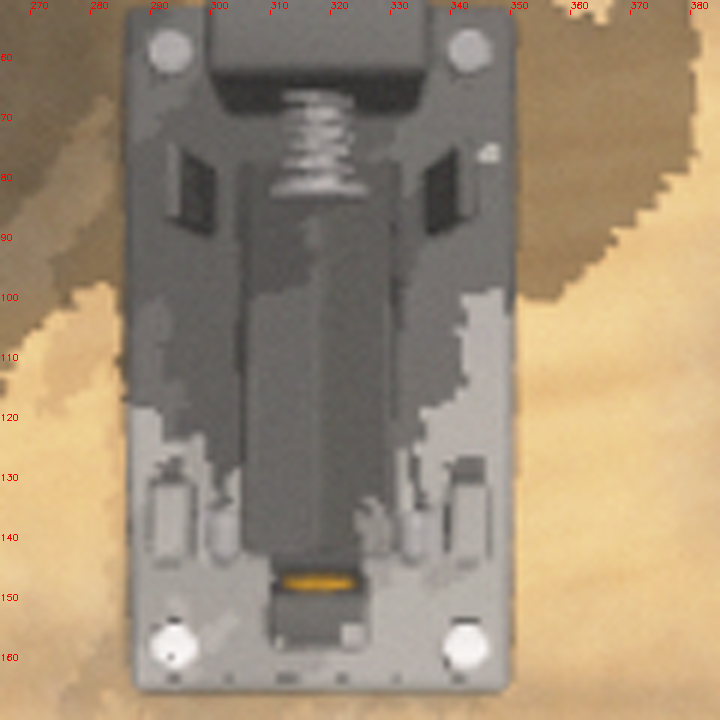

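Run:
```python
from h import *
c,im=load('w19'); print(c['position'])
g=lambda p:(265+p[0]/6,50+p[1]/6)
A=lambda p,z:atz(c,*g(p),z,True)
nm=(A((174,647),.006)+A((466,647),.006))/2; fm=(A((171,50),.006)+A((469,50),.006))/2
d=(nm-fm)[:2]; print('yaw',np.degrees(np.arctan2(d[1],d[0])),np.linalg.norm(d)); 
l=A((133,690),.006);r=A((512,690),.006); print('width',np.linalg.norm(l-r)); near=(l+r)/2
lf=A((125,100),.006); rf=A((513,100),.006); print('w',np.linalg.norm(lf-rf)); 
dd=(near-(lf+rf)/2)[:2]; print('yaw edges',np.degrees(np.arctan2(dd[1],dd[0])))
th=np.radians(167.95); a=np.array([np.cos(th),np.sin(th)]); b=np.array([-a[1],a[0]])
# far edge from full image
for nme,p,z,x in (('near',(320,690),.006,50),('contact face',(319,590),.036,30),('post near top?',(318,648),.0,38),('bed end',(300,552),.028,26),('disc',(320,195),.040,-24),('housing front top',(320,68),.044,-40)):
    P=A(p,z)[:2]; print(nme,'=> origin along a est:',((P-x/1000*a)@a).round(4),'lat',(P@b).round(4))
print('nom',np.array([.4778,-.2102])@a,np.array([.4778,-.2102])@b)
print('far edge v50.5',(atz(c,318,50.5,.006,True)[:2]+.058*a)@a)
```

```text
[ 0.47576385 -0.21095812  0.29287248]
yaw 167.94636004753914 0.09319454871221289
width 0.059368261529880714
w 0.05885724690082721
yaw edges 168.29143022292794
near => origin along a est: -0.5114 lat 0.1056
contact face => origin along a est: -0.5105 lat 0.1056
post near top? => origin along a est: -0.5052 lat 0.1053
bed end => origin along a est: -0.5111 lat 0.1029
disc => origin along a est: -0.5109 lat 0.1058
housing front top => origin along a est: -0.5119 lat 0.1058
nom -0.5111545013762697 0.10582039369978312
far edge v50.5 -0.510753639907511
```

```bash
cat >> h.py <<'E'
Ha=np.array([np.cos(np.radians(168)),np.sin(np.radians(168))]); H=np.array([.4780,-.2097])
def hp(x,z,yaw=-102.0,lat=0): # holder coords mm
    b=np.array([-Ha[1],Ha[0]]); q=H+x/1000*Ha+lat/1000*b; return (round(q[0],5),round(q[1],5),z,yaw)
def inh(p):
    b=np.array([-Ha[1],Ha[0]]); d=np.array(p[:2])-H; return ((d@Ha)*1000).round(1),((d@b)*1000).round(1),round(p[2]*1000,1)
E
python3 - <<'E'
from h import *
plan([hp(5,.10),hp(5,.06)])
E
```

```text
t 17.75 tcp [ 0.4042 -0.1933  0.1492] jaw yaw -102.04 axis [ 0.0122  0.007  -0.9999] open 0.29 F [ 0.4 -0.5 -0.6] j6 66.7 j1 -35.0
(np.float64(0.47311), np.float64(-0.20866), 0.1, -102.0) -> [0.06238, 0.00142, -0.0876] roll -0.00024
(np.float64(0.47311), np.float64(-0.20866), 0.06, -102.0) -> [0.11237, 0.00189, -0.08708] roll -0.00024
```

carry_out --pt "0.01 0.001 -0.03" --pt "0.03 0.0014 -0.06" --pt "0.05 0.0014 -0.08" --pt "0.07 0.0015 -0.0874" --pt "0.09 0.0017 -0.0873" --pt "0.105 0.0019 -0.0871" --pt "0.1123 0.0019 -0.0871" --pt "0.1123 0.0019 -0.0871" --pt "0.1123 0.0019 -0.0871" --roll '[0,0,0,0,0,0,0,0,0]' --squeeze 45

```text
time_s: 18.65
tool_pos: [0.4734, -0.2086, 0.0605]
tool_rot: [-140.9, 89.2, 27.0]
wrist_force: [-0.0, 0.2, -0.3]
opening: 0.292
```

Run:
```python
from h import *
c,im=snap('w20')
plan([hp(5,.03)]); print(inh(manip.observe()['tool_pos']))
crop(im,200,140,440,360,2.6,'pics/w20c.png')
```

```text
t 18.7 tcp [ 0.4737 -0.2089  0.0609] jaw yaw -102.04 axis [ 0.0136  0.0061 -0.9999] open 0.288 F [ 0.5  0.  -0.6] j6 69.5 j1 -32.0
(np.float64(0.47311), np.float64(-0.20866), 0.03, -102.0) -> [0.0386, 0.0002, 0.0013] roll -0.00019
(np.float64(4.3), np.float64(0.1), np.float64(60.9))
```

View pics/w20c.png

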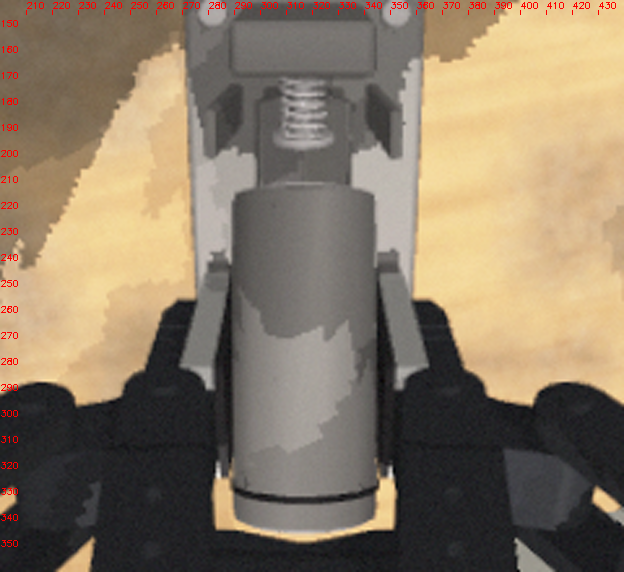

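carry_out --pt "0.01 0 0.001" --pt "0.02 0 0.001" --pt "0.03 0 0.001" --pt "0.038 0 0.001" --pt "0.043 0 0.001" --pt "0.043 0 0.001" --roll '[0,0,0,0,0,0]'

```text
time_s: 19.3
tool_pos: [0.4723, -0.208, 0.0254]
tool_rot: [-134.1, 89.2, 33.8]
wrist_force: [-0.5, -0.4, -0.5]
opening: 0.289
```

Run:
```python
from h import *
c,im=snap('w21')
plan([hp(5,.0248),hp(-3,.0248)]); print(inh(manip.observe()['tool_pos']))
crop(im,200,140,440,360,2.6,'pics/w21c.png')
```

```text
t 19.35 tcp [ 0.4725 -0.2081  0.0257] jaw yaw -102.03 axis [ 0.0116  0.0072 -0.9999] open 0.29 F [-1.3  0.8 -1.7] j6 69.5 j1 -32.0
(np.float64(0.47311), np.float64(-0.20866), 0.0248, -102.0) -> [0.00114, 0.00056, -0.00083] roll -0.00017
(np.float64(0.48093), np.float64(-0.21032), 0.0248, -102.0) -> [0.00124, 0.00055, -0.01082] roll -0.00017
(np.float64(5.7), np.float64(-0.4), np.float64(25.7))
```

View pics/w21c.png

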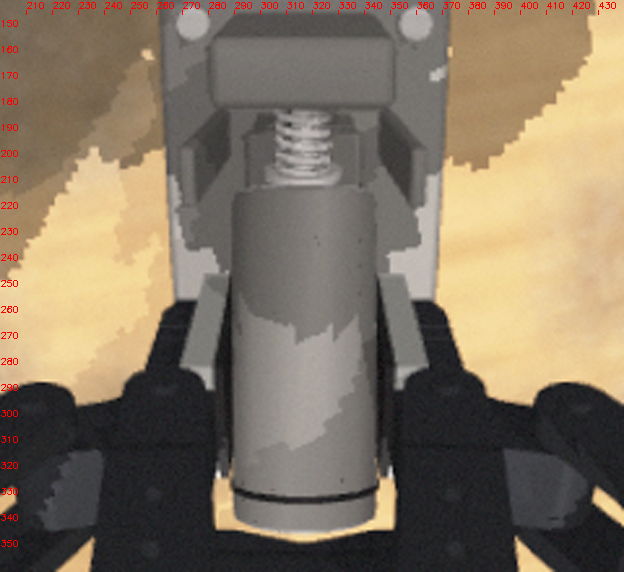

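carry_out --pt "0.0005 0.0003 -0.003" --pt "0.001 0.0005 -0.006" --pt "0.001 0.0005 -0.009" --pt "0.001 0.0005 -0.0115" --pt "0.001 0.0005 -0.0115" --roll '[0,0,0,0,0]'

```text
time_s: 19.85
tool_pos: [0.4816, -0.2102, 0.0251]
tool_rot: [-134.0, 89.2, 34.0]
wrist_force: [-2.4, 2.7, 1.8]
opening: 0.289
```

Run:
```python
from h import *
c,im=snap('w22')
plan([hp(-3,.0248),hp(-3,.02)]); s=manip.observe(); print(inh(s['tool_pos']), np.dot(s['wrist_force'][:2],Ha))
crop(im,200,140,440,360,2.6,'pics/w22c.png')
```

```text
t 19.9 tcp [ 0.4815 -0.2102  0.0251] jaw yaw -102.02 axis [ 0.0112  0.0076 -0.9999] open 0.286 F [-2.9  2.1  3.5] j6 69.8 j1 -31.7
(np.float64(0.48093), np.float64(-0.21032), 0.0248, -102.0) -> [0.00035, 0.00028, 0.00063] roll -0.00012
(np.float64(0.48093), np.float64(-0.21032), 0.02, -102.0) -> [0.00635, 0.00033, 0.00069] roll -0.00012
(np.float64(-3.5), np.float64(-0.2), np.float64(25.1)) 3.2327951220502684
```

View pics/w22c.png

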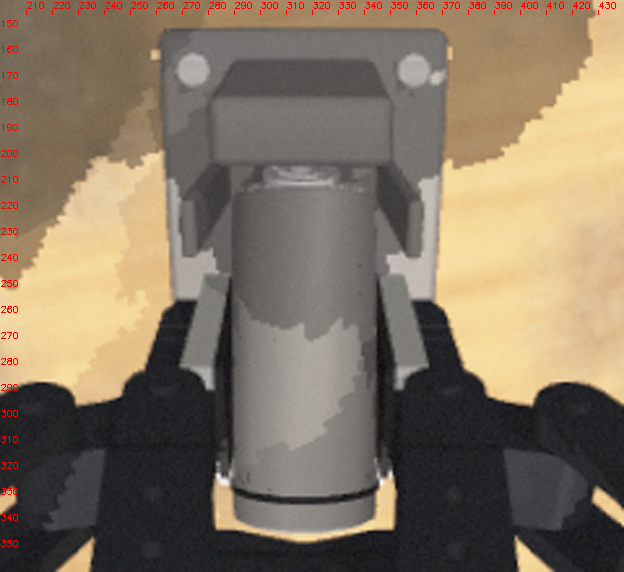

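carry_out --pt "0.002 0.0003 0.0" --pt "0.004 0.0003 0.0005" --pt "0.006 0.0003 0.001" --pt "0.008 0.0003 0.001" --pt "0.008 0.0003 0.001" --roll '[0,0,0,0,0]'

```text
time_s: 20.4
tool_pos: [0.4813, -0.2104, 0.0213]
tool_rot: [-133.3, 89.2, 34.6]
wrist_force: [-8.7, 5.0, 19.6]
opening: 0.289
```

Run:
```python
from h import *
c,im=snap('w23')
plan([]); s=manip.observe(); print(inh(s['tool_pos']), np.dot(s['wrist_force'][:2],Ha))
crop(im,200,140,440,360,2.6,'pics/w23c.png')
```

```text
t 20.45 tcp [ 0.4813 -0.2105  0.0213] jaw yaw -102.01 axis [ 0.0113  0.0078 -0.9999] open 0.29 F [-8.5  5.5 19.7] j6 69.7 j1 -31.7
(np.float64(-3.4), np.float64(0.1), np.float64(21.3)) 9.492709694633138
```

View pics/w23c.png

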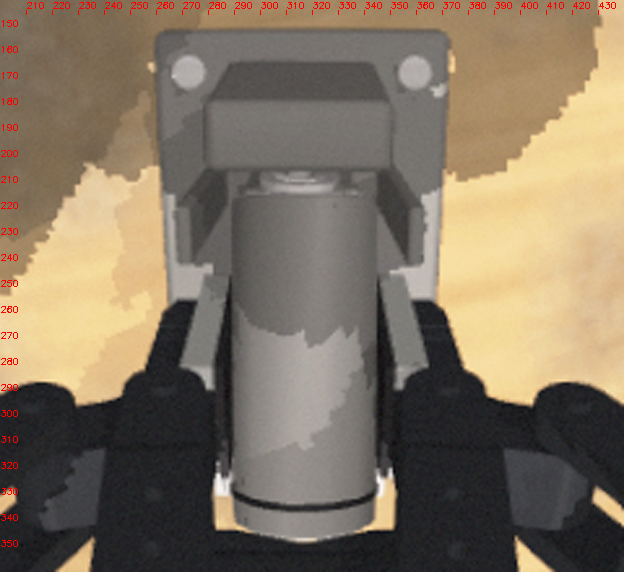

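carry_out --pt "0.001 0.0 0.002" --pt "0.002 0.0 0.004" --pt "0.004 0.0 0.004" --pt "0.006 0.0 0.004" --pt "0.007 0.0 0.004" --roll '[0,0,0,0,0]'

```text
time_s: 20.95
tool_pos: [0.4802, -0.2105, 0.0194]
tool_rot: [-141.3, 89.1, 26.7]
wrist_force: [-9.3, 7.6, 26.8]
opening: 0.29
```

Run:
```python
from h import *
c,im=snap('w24')
plan([]); s=manip.observe(); print(inh(s['tool_pos']), np.dot(s['wrist_force'][:2],Ha))
crop(im,200,140,440,360,2.6,'pics/w24c.png')
```

```text
t 21.0 tcp [ 0.4803 -0.2105  0.0194] jaw yaw -102.01 axis [ 0.0138  0.0069 -0.9999] open 0.291 F [-8.4  6.3 23.4] j6 69.6 j1 -31.8
(np.float64(-2.4), np.float64(0.3), np.float64(19.4)) 9.568806911875738
```

View pics/w24c.png

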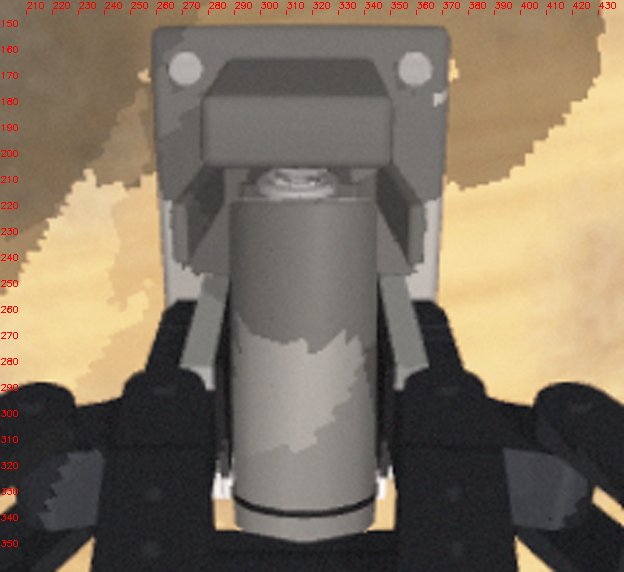

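```bash
cat > fit2.py <<'E'
from fit import *
import sys
k=sys.argv[1]; c,im=load(k); g=im.astype(float).mean(2)
col=g[:,312:322].mean(1); d=np.diff(col); print('v',[(i,int(d[i])) for i in range(200,352) if abs(d[i])>7])
for r in (235,320,330):
    e=np.diff(g[r-1:r+2].mean(0)); print(r,[(i,int(e[i])) for i in range(280,352) if abs(e[i])>9])
E
cat > fit3.py <<'E'
from fit import *
def solve(k,obs,rows,bias=1.6):
    s=manip.observe(); T=RR(s['tool_rot']); p=np.array(s['tool_pos']); c,_=load(k)
    a0=T[:,2].copy(); a0[2]=0; a0/=np.linalg.norm(a0)
    P=p-T[:,0]*.0178
    o=np.array(obs,float); o[:len(rows)]*=1.015; o[len(rows):]+=bias
    def f(q):
        fr=np.radians(q[0]); a=np.cos(fr)*a0+np.sin(fr)*np.array([0,0,1])
        return feats(c,P-.003*a+a0*q[1]/1e3+np.array([0,0,q[2]/1e3]),a0,q[0],rows)-o
    r=least_squares(f,[20,0,3],diff_step=1e-2); q=r.x
    fr=np.radians(q[0]); a=np.cos(fr)*a0+np.sin(fr)*np.array([0,0,1]); O=P-.003*a+a0*q[1]/1e3+np.array([0,0,q[2]/1e3])
    print('phi,dx,dz',q.round(2),'res',r.fun.round(2),'O in holder',inh(O),'flat',inh(O-.03*a),'nub',inh(O+.03*a))
E
python3 fit2.py w24
```

```text
v [(201, -7), (202, -10), (204, 53), (205, 12), (206, -11), (207, -16), (208, 10), (209, 17), (210, 12), (211, -12), (213, 28), (214, -10), (215, -33), (216, -21), (218, 7), (269, 8), (270, 13), (271, 7), (275, 13), (335, -56), (336, -38), (338, 74), (339, 24), (347, -61), (348, -39)]
235 [(287, -16), (344, 17)]
320 [(281, 10), (282, 65), (284, -30), (288, 28), (345, -16), (348, 63), (349, 42), (350, -146)]
330 [(280, 74), (281, 89), (282, 37), (284, -12), (286, 14), (287, -48), (288, -81), (289, -47), (290, 16), (291, 16), (292, 17), (340, -11), (341, -20), (342, -19), (343, 45), (344, 91), (345, 55), (347, -27), (348, -17), (350, -18), (351, -75)]
```

Run:
```python
from fit3 import *
solve('w24',[57,56.2,216,337.3],(235,330))
solve('w24',[57,56.5,216,337.3],(235,320))
```

```text
phi,dx,dz [19.91  2.89  5.53] res [-0.06 -1.23 -0.51  0.6 ] O in holder (np.float64(-2.1), np.float64(0.5), np.float64(41.7)) flat (np.float64(-30.3), np.float64(0.5), np.float64(31.5)) nub (np.float64(26.1), np.float64(0.5), np.float64(51.9))
phi,dx,dz [19.08  2.73  5.55] res [ 0.12 -1.21 -0.43  0.5 ] O in holder (np.float64(-2.3), np.float64(0.5), np.float64(41.8)) flat (np.float64(-30.6), np.float64(0.5), np.float64(32.0)) nub (np.float64(26.1), np.float64(0.5), np.float64(51.6))
```

carry_out --pt "0.004 0.0 -0.001" --pt "0.006 0.0 -0.001" --pt "0.008 0.0 -0.001" --pt "0.0095 0.0 -0.001" --pt "0.0095 0.0 -0.001" --roll '[0,0,0,0,0]' --squeeze 32

```text
time_s: 21.5
tool_pos: [0.4819, -0.2102, 0.0161]
tool_rot: [-134.1, 89.1, 33.9]
wrist_force: [-12.7, 10.2, 31.3]
opening: 0.292
```

```bash
python3 - <<'E'
from h import *
c,im=snap('w25')
plan([]); s=manip.observe(); print(inh(s['tool_pos']), np.dot(s['wrist_force'][:2],Ha))
crop(im,200,140,440,360,2.6,'pics/w25c.png')
E
python3 fit2.py w25
```

```text
t 21.55 tcp [ 0.482  -0.2102  0.0161] jaw yaw -102.01 axis [ 0.0133  0.0086 -0.9999] open 0.289 F [-12.6   9.8  31.8] j6 69.6 j1 -31.7
(np.float64(-4.0), np.float64(-0.3), np.float64(16.1)) 14.399981252793896
v [(208, -12), (209, -8), (210, 56), (212, -10), (214, -15), (215, 50), (216, -16), (218, 20), (219, 12), (220, -17), (221, -18), (222, -23), (223, -13), (224, 11), (274, 20), (275, 11), (280, 7), (340, -39), (341, -48), (342, -16), (343, 60), (344, 36), (347, -65), (348, -40)]
235 [(280, 10), (287, -20), (345, 11), (351, -17)]
320 [(281, 12), (282, 125), (284, -89), (287, 13), (288, 36), (289, -15), (343, 11), (344, -17), (345, -19), (348, 61), (349, 42), (350, -145)]
330 [(280, 79), (281, 98), (282, 32), (284, -53), (285, 16), (287, -15), (288, -59), (289, -53), (290, 20), (342, -13), (344, 36), (345, 86), (347, 22), (348, 24), (350, -21), (351, -118)]
```

View pics/w25c.png

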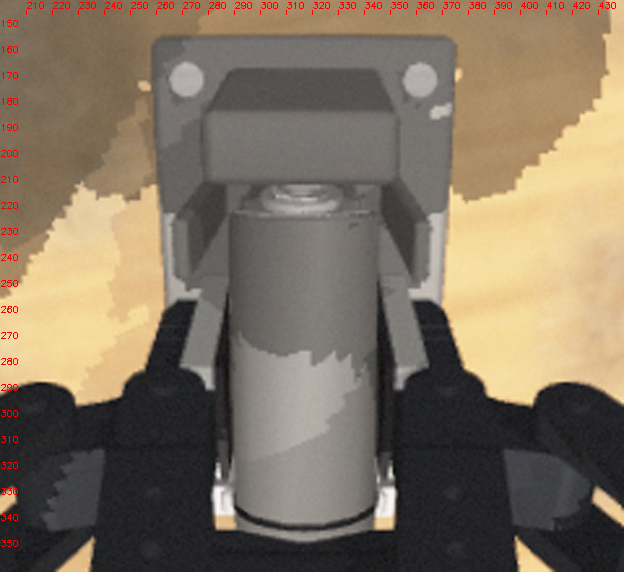

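Run:
```python
from fit3 import *
solve('w25',[57.3,56.2,222,342.2],(235,330))
solve('w25',[57.3,56,222,342.2],(235,320))
```

```text
phi,dx,dz [18.05  4.7   6.6 ] res [ 0.16 -1.33 -0.45  0.55] O in holder (np.float64(-2.0), np.float64(-0.1), np.float64(39.6)) flat (np.float64(-30.5), np.float64(-0.1), np.float64(30.3)) nub (np.float64(26.5), np.float64(-0.1), np.float64(48.9))
phi,dx,dz [17.42  4.71  6.37] res [ 0.19 -0.82 -0.24  0.3 ] O in holder (np.float64(-2.0), np.float64(-0.1), np.float64(39.4)) flat (np.float64(-30.6), np.float64(-0.1), np.float64(30.4)) nub (np.float64(26.6), np.float64(-0.1), np.float64(48.4))
```

carry_out --pt "-0.002 0 0.0" --pt "-0.002 0 0.0" --pt "-0.002 0 0.0" --roll '[0,0,0]'

```text
time_s: 21.85
tool_pos: [0.4825, -0.2106, 0.0181]
tool_rot: [-139.5, 89.1, 28.5]
wrist_force: [-2.5, 2.5, 5.5]
opening: 0.289
```

carry_out --pt "0 0 0.0" --pt "0 0 0.0" --pt "0 0 0.0" --roll '[0,0,0]' --fingers 150

```text
time_s: 22.15
tool_pos: [0.4828, -0.211, 0.0177]
tool_rot: [-142.0, 89.0, 26.0]
wrist_force: [1.1, -0.3, 0.1]
opening: 0.411
```

```bash
python3 - <<'E'
from h import *
c,im=snap('w26')
plan([]); s=manip.observe(); print(inh(s['tool_pos']), np.dot(s['wrist_force'][:2],Ha))
crop(im,200,140,440,360,2.6,'pics/w26c.png')
E
python3 fit2.py w26
```

```text
t 22.2 tcp [ 0.4827 -0.2109  0.0177] jaw yaw -102.04 axis [ 0.0148  0.0076 -0.9999] open 0.414 F [-0.1 -1.3 -0.2] j6 69.6 j1 -31.7
(np.float64(-4.8), np.float64(0.2), np.float64(17.7)) -0.13026637887168482
v [(209, -11), (211, 21), (212, 17), (214, 26), (215, -22), (218, 13), (219, 37), (220, -19), (221, -11), (222, -17), (223, 9), (224, 24), (225, -29), (227, 25), (228, 11), (229, -14), (230, -30), (231, -28), (232, 8), (275, 15), (276, 14), (277, 10), (347, -63), (348, -39), (351, -7)]
235 [(283, 55), (284, 17), (285, -22), (286, -57), (287, -16), (343, 44), (344, 32), (345, -12), (346, -30), (347, -22), (349, -15), (350, -25), (351, -12)]
320 [(281, -43), (282, -60), (283, -25), (285, -11), (340, 9), (342, -16), (343, 10), (346, 105), (347, 22)]
330 [(280, 44), (281, 13), (283, -25), (285, 11), (286, -66), (287, -42), (337, 9), (339, -9), (341, 65), (342, 33), (344, 13), (345, 27), (347, -25), (348, -21)]
```

View pics/w26c.png

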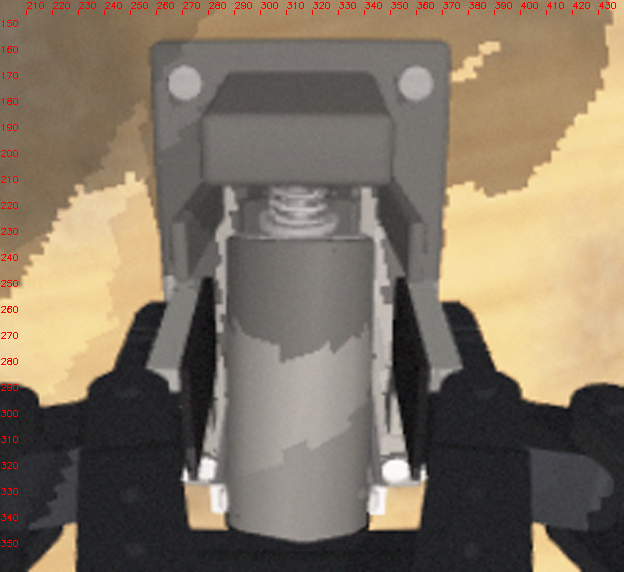

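Run:
```python
from h import *
plan([hp(5.5,.0195)])
```

```text
t 22.2 tcp [ 0.4827 -0.2109  0.0177] jaw yaw -102.04 axis [ 0.0148  0.0076 -0.9999] open 0.414 F [-0.1 -1.3 -0.2] j6 69.6 j1 -31.7
(np.float64(0.47262), np.float64(-0.20856), 0.0195, -102.0) -> [-0.00239, -0.00025, 0.01287] roll -0.00021
```

carry_out --pt "-0.0024 0 0.005" --pt "-0.0024 0 0.0128" --pt "-0.0024 0 0.0128" --pt "-0.0024 0 0.0128" --roll '[0,0,0,0]'

```text
time_s: 22.6
tool_pos: [0.4723, -0.2086, 0.0194]
tool_rot: [-140.4, 89.0, 27.6]
wrist_force: [0.5, -1.0, -1.0]
opening: 0.411
```

```bash
python3 - <<'E'
from h import *
c,im=snap('w27')
plan([]); s=manip.observe(); print(inh(s['tool_pos']), np.dot(s['wrist_force'][:2],Ha))
crop(im,200,140,440,360,2.6,'pics/w27c.png')
E
python3 fit2.py w27
```

```text
t 22.65 tcp [ 0.4725 -0.2088  0.0195] jaw yaw -102.05 axis [ 0.015   0.0075 -0.9999] open 0.408 F [ 0.1 -0.5  0.6] j6 69.2 j1 -32.1
(np.float64(5.6), np.float64(0.2), np.float64(19.5)) -0.24952141800960326
v [(200, -18), (202, 25), (203, -8), (204, -9), (205, -32), (206, -17), (277, 9), (278, 15), (279, 13), (280, 8), (327, -87), (328, -12), (330, 95), (339, 15), (340, 32), (347, -86), (348, -59)]
235 [(284, 41), (286, -65), (343, 32), (344, 48), (345, 9), (346, -27), (347, -44)]
320 [(284, -27), (285, -90), (287, 27), (288, 13), (340, -10), (342, 49), (343, 68)]
330 [(286, -67), (287, -18), (329, 9), (331, 9), (340, 28), (341, 54), (342, 23)]
```

View pics/w27c.png

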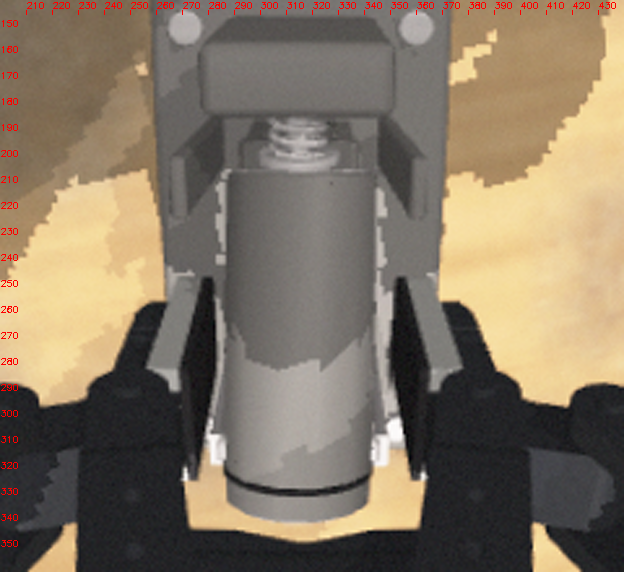

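Run:
```python
from fit3 import *
solve('w27',[58,56,205.5,328.8],(235,320))
solve('w27',[58,54.7,205.5,328.8],(235,330))
```

```text
phi,dx,dz [16.13 -1.94  5.05] res [ 0.03 -0.64 -0.23  0.28] O in holder (np.float64(1.0), np.float64(0.4), np.float64(41.5)) flat (np.float64(-27.8), np.float64(0.4), np.float64(33.2)) nub (np.float64(29.8), np.float64(0.4), np.float64(49.9))
phi,dx,dz [15.52 -1.91  4.77] res [ 0.   -0.03 -0.01  0.01] O in holder (np.float64(1.0), np.float64(0.4), np.float64(41.3)) flat (np.float64(-27.9), np.float64(0.4), np.float64(33.2)) nub (np.float64(29.9), np.float64(0.4), np.float64(49.3))
```

carry_out --pt "-0.006 0 0" --pt "-0.006 0 0" --pt "-0.006 0 0" --roll '[0,0,0]'

```text
time_s: 22.95
tool_pos: [0.4729, -0.209, 0.0248]
tool_rot: [-144.2, 89.0, 23.8]
wrist_force: [-1.0, -0.8, 1.7]
opening: 0.413
```

carry_out --pt "0 0 0" --pt "0 0 0" --pt "0 0 0" --pt "0 0 0" --pt "0 0 0" --roll '[0,0,0,0,0]' --fingers 255 --squeeze 40

```text
time_s: 23.45
tool_pos: [0.4729, -0.2086, 0.0248]
tool_rot: [-141.7, 89.0, 26.2]
wrist_force: [-0.1, 4.8, 2.6]
opening: 0.291
```

Run:
```python
from h import *
plan([hp(1.5,.0245)]); s=manip.observe(); print(inh(s['tool_pos']), np.dot(s['wrist_force'][:2],Ha))
```

```text
t 23.45 tcp [ 0.4729 -0.2086  0.0248] jaw yaw -102.05 axis [ 0.0157  0.0077 -0.9998] open 0.291 F [-0.1  4.8  2.6] j6 69.2 j1 -32.1
(np.float64(0.47653), np.float64(-0.20939), 0.0245, -102.0) -> [0.0004, -5e-05, -0.00467] roll -0.00029
(np.float64(5.2), np.float64(0.0), np.float64(24.8)) 1.0825837880865359
```

carry_out --pt "-0.001 0 -0.002" --pt "-0.001 0 -0.004" --pt "-0.0005 0 -0.006" --pt "0 0 -0.006" --pt "0 0 -0.006" --roll '[0,0,0,0,0]'

```text
time_s: 23.95
tool_pos: [0.4773, -0.2095, 0.0247]
tool_rot: [-139.5, 89.0, 28.5]
wrist_force: [-3.8, 2.6, 2.0]
opening: 0.289
```

```bash
python3 - <<'E'
from h import *
c,im=snap('w28')
plan([]); s=manip.observe(); print(inh(s['tool_pos']), np.dot(s['wrist_force'][:2],Ha))
crop(im,200,140,440,360,2.6,'pics/w28c.png')
E
python3 fit2.py w28
```

```text
t 24.0 tcp [ 0.4773 -0.2095  0.0247] jaw yaw -102.04 axis [ 0.015   0.0081 -0.9999] open 0.288 F [-3.5  2.8  2.2] j6 69.4 j1 -31.9
(np.float64(0.8), np.float64(-0.0), np.float64(24.7)) 4.008181778933057
v [(200, 10), (201, -10), (202, -25), (203, -32), (204, 7), (261, 7), (265, 11), (266, 13), (319, -17), (320, -50), (321, -35), (322, 24), (323, 58), (324, 19), (332, 27), (335, -15), (336, 32), (337, 9), (347, -91), (348, -66)]
235 [(281, 19), (282, -31), (288, -10), (289, -9), (344, 13)]
320 [(281, 12), (282, 122), (284, -90), (287, 19), (288, 64), (289, -30), (290, -29), (293, -11), (295, -11), (303, 17), (306, 13), (309, 9), (325, -9), (326, -9), (327, -9), (337, 11), (341, 13), (342, 43), (343, 76), (344, -78), (345, -53), (346, -19), (348, 60), (349, 40), (350, -141)]
330 [(280, 52), (281, 67), (282, 35), (294, -11), (295, -11), (335, 10), (336, 14), (337, 17), (350, -21), (351, -74)]
```

View pics/w28c.png

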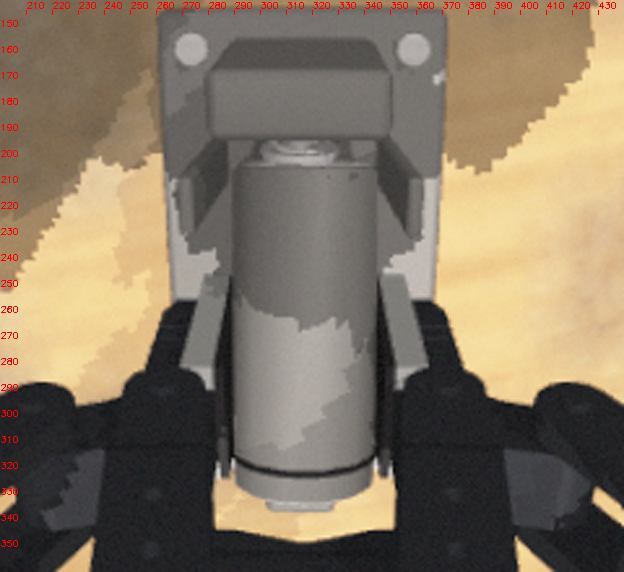

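carry_out --pt "0.003 0.0 0" --pt "0.006 0.0 0.0" --pt "0.009 0.0 0.0005" --pt "0.011 0.0 0.0005" --pt "0.011 0.0 0.0005" --roll '[0,0,0,0,0]'

```text
time_s: 24.5
tool_pos: [0.4792, -0.2095, 0.0195]
tool_rot: [-143.5, 88.9, 24.5]
wrist_force: [-6.4, 7.3, 21.0]
opening: 0.291
```

```bash
python3 - <<'E'
from h import *
c,im=snap('w29')
plan([]); s=manip.observe(); print(inh(s['tool_pos']), np.dot(s['wrist_force'][:2],Ha))
crop(im,200,140,440,360,2.6,'pics/w29c.png')
E
python3 fit2.py w29
```

```text
t 24.55 tcp [ 0.4792 -0.2095  0.0195] jaw yaw -102.05 axis [ 0.0182  0.0082 -0.9998] open 0.288 F [-7.1  7.9 20.8] j6 69.4 j1 -31.9
(np.float64(-1.1), np.float64(-0.5), np.float64(19.5)) 8.626752368640796
v [(200, 36), (201, 19), (204, 34), (206, -10), (207, -25), (208, -44), (209, 23), (268, 23), (269, 16), (324, -34), (325, -69), (327, 53), (328, 45), (336, 29), (344, -14), (345, 35), (347, -88), (348, -62)]
235 [(287, -18), (345, 12)]
320 [(281, 11), (282, 126), (284, -91), (287, 30), (288, 60), (289, -48), (290, -65), (292, 9), (293, 27), (294, 15), (295, 17), (296, 9), (336, -10), (337, -20), (338, -16), (339, -13), (340, -12), (342, 44), (343, 81), (344, -57), (345, -33), (346, -9), (347, -15), (348, 16), (349, 27), (350, -69)]
330 [(280, 49), (281, 70), (282, 40), (290, -21), (291, -14), (292, -19), (339, 18), (340, 13), (341, 30), (342, 21), (343, 9), (350, -21), (351, -82)]
```

View pics/w29c.png

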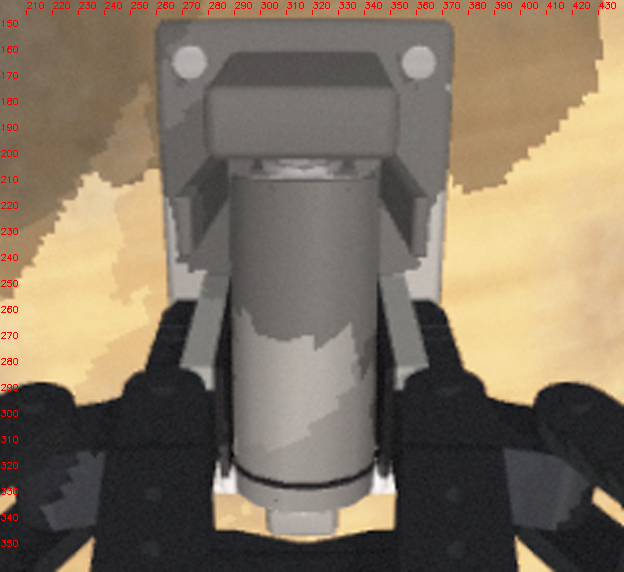

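```bash
python3 - <<'E'
from fit3 import *
solve('w29',[57.8,55,207.8,326.2],(235,310))
E
python3 - <<'E'
from h import *
c,im=load('w29')
crop(im,275,300,355,350,9,'pics/w29d.png')
for P in ((30,42),(38,42)): print(P,proj(c,(*hp(P[0],0)[:2],P[1]/1000),True))
E
```

```text
phi,dx,dz [ 9.78 -2.21  2.94] res [ 0.24 -0.73 -0.18  0.23] O in holder (np.float64(-6.0), np.float64(-0.2), np.float64(39.7)) flat (np.float64(-35.6), np.float64(-0.2), np.float64(34.6)) nub (np.float64(23.6), np.float64(-0.3), np.float64(44.8))
(30, 42) [315.71269868 334.48610122]
(38, 42) [315.75710241 345.86983172]
```

View pics/w29d.png

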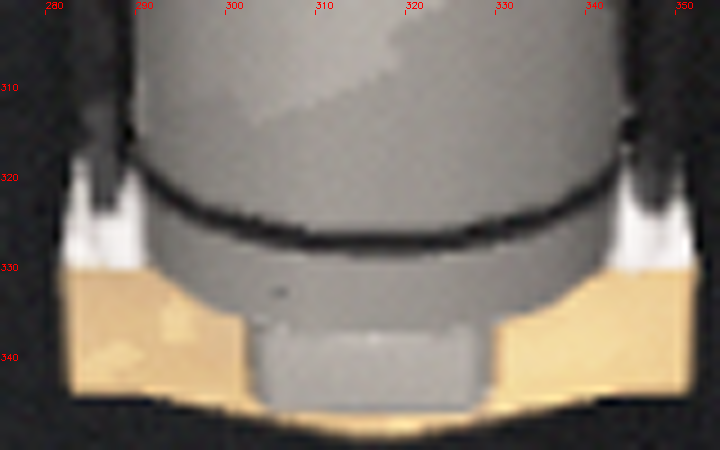

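carry_out --pt "0.004 0.0005 0.001" --pt "0.007 0.0005 0.002" --pt "0.009 0.0005 0.003" --pt "0.0105 0.0005 0.003" --pt "0.0105 0.0005 0.003" --roll '[0,0,0,0,0]'

```text
time_s: 25.05
tool_pos: [0.48, -0.2096, 0.0145]
tool_rot: [-150.2, 88.6, 17.7]
wrist_force: [-4.5, 6.2, 13.1]
opening: 0.29
```

```bash
python3 - <<'E'
from h import *
c,im=snap('w30')
plan([]); s=manip.observe(); print(inh(s['tool_pos']), np.dot(s['wrist_force'][:2],Ha))
crop(im,200,140,440,360,2.6,'pics/w30c.png')
for P in ((30,42),(38,42)): print(P,proj(c,(*hp(P[0],0)[:2],P[1]/1000),True))
E
python3 fit2.py w30
```

```text
t 25.1 tcp [ 0.4799 -0.2097  0.0143] jaw yaw -102.07 axis [ 0.0236  0.0074 -0.9997] open 0.293 F [-4.5  8.5 17.5] j6 69.2 j1 -31.9
(np.float64(-1.9), np.float64(-0.4), np.float64(14.3)) 6.168555081349329
(30, 42) [315.60240171 342.18935166]
(38, 42) [315.65620678 353.61393542]
v [(203, -11), (204, -7), (205, 32), (206, 20), (210, 38), (211, 7), (212, -13), (213, -25), (214, -13), (216, -12), (275, 23), (276, 25), (277, 10), (329, -33), (330, -63), (331, -8), (332, 61), (333, 37), (340, -28), (341, -25), (342, 12), (343, 27), (344, 29), (346, -8), (347, -77), (348, -51)]
235 [(286, -9), (287, -14), (345, 14), (346, 9)]
320 [(281, 14), (282, 123), (284, -91), (287, 12), (289, -13), (291, 14), (341, -10), (342, -15), (343, 24), (345, -22), (346, -10), (347, -9), (348, 13), (349, 25), (350, -67)]
330 [(280, 80), (281, 61), (282, 35), (284, 11), (288, -12), (289, -35), (290, -53), (291, -24), (297, -10), (298, -12), (299, -14), (300, -15), (301, -13), (304, 13), (305, 16), (306, 10), (308, 17), (324, -13), (325, -11), (326, -13), (327, -11), (331, 14), (332, 18), (334, 13), (335, 11), (341, 29), (342, 52), (343, 36), (344, 9), (345, 9), (348, -16), (349, 20), (351, -103)]
```

View pics/w30c.png

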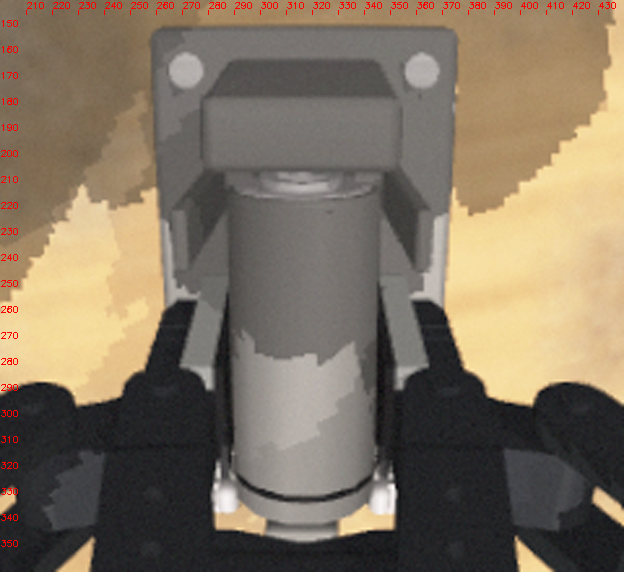

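carry_out --pt "0.003 0.0005 0.001" --pt "0.005 0.0005 0.002" --pt "0.007 0.0005 0.003" --pt "0.008 0.0005 0.003" --pt "0.008 0.0005 0.003" --roll '[0,0,0,0,0]'

```text
time_s: 25.6
tool_pos: [0.4801, -0.2095, 0.0104]
tool_rot: [-153.1, 88.3, 14.8]
wrist_force: [-3.9, 8.2, 15.1]
opening: 0.29
```

```bash
python3 - <<'E'
from h import *
c,im=snap('w31')
plan([]); s=manip.observe(); print(inh(s['tool_pos']), np.dot(s['wrist_force'][:2],Ha))
crop(im,200,140,440,360,2.6,'pics/w31c.png')
E
python3 fit2.py w31
```

```text
t 25.65 tcp [ 0.4801 -0.2095  0.0104] jaw yaw -102.08 axis [ 0.0278  0.0074 -0.9996] open 0.286 F [-3.9  8.2 14.8] j6 69.0 j1 -32.0
(np.float64(-2.0), np.float64(-0.6), np.float64(10.4)) 5.536445382973002
v [(205, -7), (206, -9), (207, 7), (208, 30), (211, -8), (212, 9), (213, 24), (214, -22), (215, 9), (216, 21), (217, 8), (218, -9), (219, -19), (220, -20), (222, 11), (224, -30), (226, 7), (280, 13), (281, 33), (282, 16), (332, -27), (333, -63), (334, -18), (335, 65), (336, 37), (337, 7), (342, -29), (343, -42), (344, -13), (347, -23), (348, -15)]
235 [(286, -18), (347, 13)]
320 [(281, 12), (282, 123), (284, -93), (288, 24), (290, 9), (291, 12), (341, -13), (342, -18), (343, 34), (344, -25), (345, -9), (348, 32), (349, 20), (350, -93)]
330 [(280, 35), (281, 49), (282, 28), (284, -11), (290, -10), (294, -12), (295, -16), (296, -12), (298, 15), (299, 15), (300, 11), (302, 18), (303, 11), (329, -20), (331, -14), (332, -20), (334, -9), (335, -20), (337, 21), (338, 17), (342, 16), (343, 10), (345, -24), (347, 11), (350, -15), (351, -42)]
```

View pics/w31c.png

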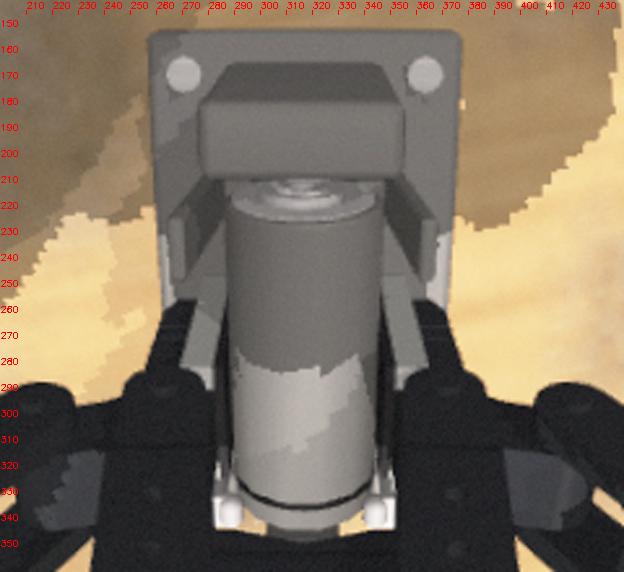

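```bash
python3 - <<'E'
from fit3 import *
solve('w31',[60.5,54,224,334],(235,310))
E
python3 - <<'E'
from h import *
c,im=load('w31')
crop(im,270,195,360,350,5,'pics/w31d.png')
for P in ((30,42),(38,42),(30,33)): print(P,proj(c,(*hp(P[0],0)[:2],P[1]/1000),True))
a=np.append(Ha,0)
for ph in (0,4,8):
  f=np.radians(ph)
  for Fx in (-34,-31):
    F=np.array([*hp(Fx,0)[:2],.033]); ax=np.cos(f)*a+np.sin(f)*np.array([0,0,1]); n=-np.sin(f)*a+np.cos(f)*np.array([0,0,1])
    print(ph,Fx,[round(float(proj(c,F+q,True)[1]),1) for q in (.013*n,-.013*n,.0525*ax+.013*n,.0575*ax+.013*n)])
E
```

```text
phi,dx,dz [0.64 0.51 5.05] res [-0.06  0.13  0.02 -0.03] O in holder (np.float64(-4.0), np.float64(-0.4), np.float64(33.2)) flat (np.float64(-34.0), np.float64(-0.4), np.float64(32.9)) nub (np.float64(26.0), np.float64(-0.5), np.float64(33.6))
(30, 42) [315.77768306 347.69692309]
(38, 42) [315.83127431 359.20013745]
(30, 33) [316.06205338 335.98933602]
0 -34 [226.1, 206.7, 335.1, 343.2]
0 -31 [233.5, 213.0, 340.1, 347.9]
4 -34 [223.8, 208.6, 338.6, 347.3]
4 -31 [231.3, 214.9, 343.5, 352.0]
8 -34 [221.4, 210.6, 341.6, 350.9]
8 -31 [228.9, 216.8, 346.7, 355.8]
```

View pics/w31d.png

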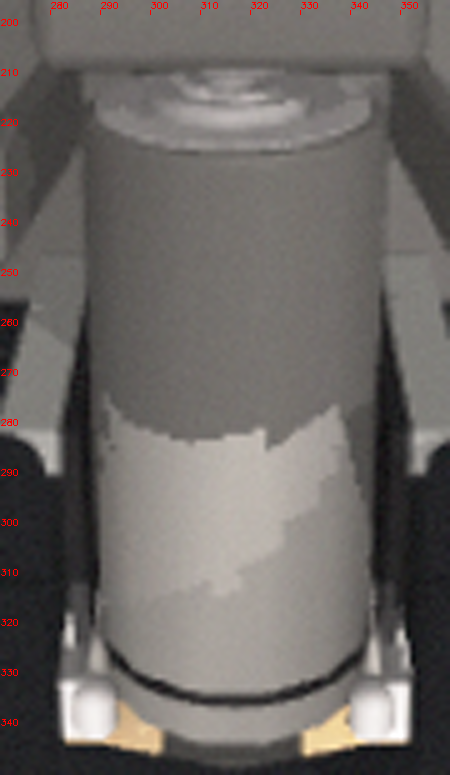

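carry_out --pt "-0.0005 0.0005 0.001" --pt "-0.0005 0.0005 0.002" --pt "-0.0005 0.0005 0.003" --pt "-0.0005 0.0005 0.004" --pt "-0.0005 0.0005 0.005" --pt "-0.0005 0.0005 0.005" --roll '[0,0,0,0,0,0]'

```text
time_s: 26.25
tool_pos: [0.478, -0.2092, 0.0112]
tool_rot: [-156.0, 88.1, 11.9]
wrist_force: [2.9, 4.9, 1.3]
opening: 0.286
```

```bash
python3 - <<'E'
from h import *
c,im=snap('w32')
plan([]); s=manip.observe(); print(inh(s['tool_pos']), np.dot(s['wrist_force'][:2],Ha))
crop(im,270,195,360,350,5,'pics/w32d.png')
E
python3 fit2.py w32|head -1
```

```text
t 26.3 tcp [ 0.478  -0.2092  0.0112] jaw yaw -102.12 axis [ 0.0321  0.0067 -0.9995] open 0.288 F [2.6 5.7 1.6] j6 68.8 j1 -32.1
(np.float64(0.1), np.float64(-0.5), np.float64(11.2)) -1.3525371187697959
v [(200, -8), (201, 13), (202, 23), (203, 9), (204, 8), (206, 15), (207, 12), (208, -18), (210, -8), (211, 19), (212, 9), (213, -17), (214, -18), (215, 37), (217, -9), (218, -18), (219, -26), (221, 14), (222, -11), (223, -18), (225, 7), (280, 9), (281, 32), (282, 22), (332, -45), (333, -53), (334, -10), (335, 70), (336, 31), (342, -20), (343, -21), (344, 14), (345, 27), (346, 9), (347, -76), (348, -50)]
```

View pics/w32d.png

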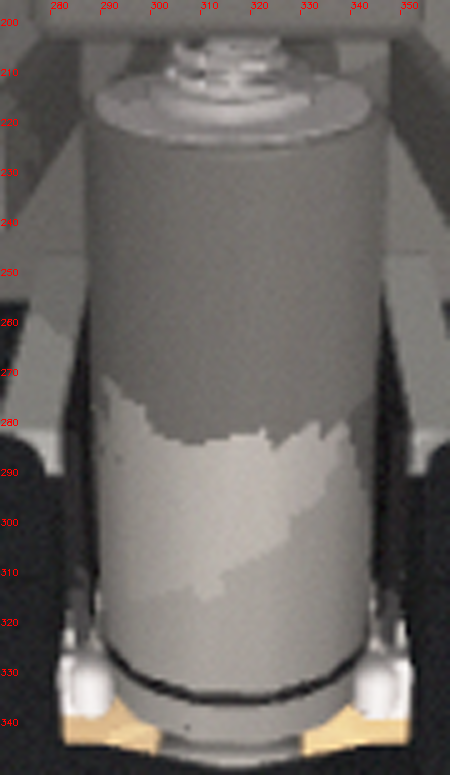

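carry_out --pt "0 0.0003 0.001" --pt "0 0.0003 0.002" --pt "0 0.0003 0.003" --pt "0 0.0003 0.0035" --pt "0 0.0003 0.0035" --roll '[0,0,0,0,0]'

```text
time_s: 26.8
tool_pos: [0.4764, -0.2088, 0.0113]
tool_rot: [-157.3, 88.0, 10.5]
wrist_force: [1.8, 4.4, -0.2]
opening: 0.293
```

```bash
python3 - <<'E'
from h import *
c,im=snap('w33')
plan([]); s=manip.observe(); print(inh(s['tool_pos']), np.dot(s['wrist_force'][:2],Ha))
crop(im,270,195,360,350,5,'pics/w33d.png')
E
python3 fit2.py w33|head -1
```

```text
t 26.85 tcp [ 0.4764 -0.2088  0.0113] jaw yaw -102.16 axis [ 0.0348  0.0065 -0.9994] open 0.295 F [ 4.   4.7 -0.8] j6 68.7 j1 -32.2
(np.float64(1.8), np.float64(-0.5), np.float64(11.3)) -2.915213052546353
v [(200, 12), (201, 12), (203, -12), (205, 11), (206, 18), (208, -35), (209, 12), (210, -11), (211, 20), (212, 7), (213, -23), (215, 28), (217, -13), (218, -20), (219, -18), (221, 19), (222, -15), (223, -21), (224, 9), (226, -7), (282, 35), (283, 22), (332, -43), (333, -53), (334, -12), (335, 71), (336, 31), (343, 16), (346, -7), (347, -77), (348, -50)]
```

View pics/w33d.png

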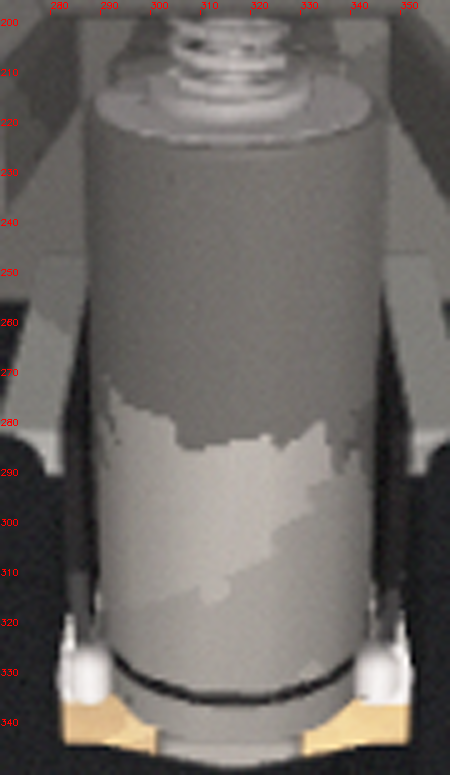

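carry_out --pt "0 0 0" --pt "0 0 0" --pt "0 0 0" --pt "0 0 0" --roll '[0,0,0,0]' --fingers 140

```text
time_s: 27.25
tool_pos: [0.4765, -0.2094, 0.0114]
tool_rot: [-158.7, 88.0, 9.1]
wrist_force: [0.3, 0.7, -0.6]
opening: 0.457
```

carry_out --pt "-0.02 0 0" --pt "-0.05 0 0" --pt "-0.09 0 0.005" --pt "-0.12 0 0.03" --pt "-0.12 0 0.06" --pt "-0.12 0 0.09" --pt "-0.12 0 0.09" --roll '[0,0,0,0,0,0,0]'

```text
time_s: 27.95
tool_pos: [0.3998, -0.1936, 0.1041]
tool_rot: [-155.7, 88.1, 12.1]
wrist_force: [0.5, 0.8, 0.0]
opening: 0.452
```

Run:
```python
from h import *
c,im=snap('w34')
plan([])
u,v=proj(c,(*H,.033),True).astype(int); print(u,v)
crop(im,u-60,max(0,v-70),u+60,v+60,6,'pics/w34c.png')
for n,P in dict(nub=(30,0,33),flat=(-30,0,33),flat_top=(-30,0,46),bodyend_top=(27.5,0,46),clipL=(22.5,10.5,41),clipR=(22.5,-10.5,41)).items(): print(n,proj(c,(*hp(P[0],0,lat=P[1])[:2],P[2]/1000),True).round(1))
```

```text
t 28.0 tcp [ 0.4016 -0.1944  0.1047] jaw yaw -102.21 axis [ 0.0347  0.0056 -0.9994] open 0.447 F [0.5 0.3 0.1] j6 65.5 j1 -35.9
316 107
nub [316.2 150.2]
flat [315.9  65.1]
flat_top [315.5  61.7]
bodyend_top [315.8 148.3]
clipL [331.6 140.3]
clipR [300.3 140.4]
```

View pics/w34c.png

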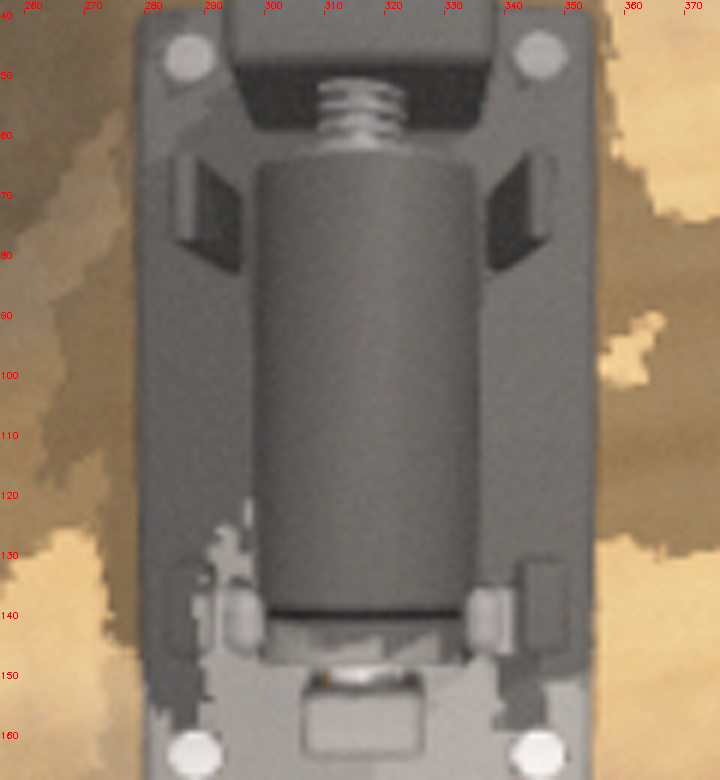

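Run:
```python
from fit import *
c,im=load('w34'); g=im.astype(float).mean(2)
for r in (75,90,110,125,132): 
    e=np.diff(cv2.GaussianBlur(g,(3,3),0)[r-1:r+2].mean(0)); print(r,[(i,int(e[i])) for i in range(285,350) if abs(e[i])>5])
col=g[:,311:321].mean(1);d=np.diff(col);print([(i,int(d[i])) for i in range(50,170) if abs(d[i])>8])
a0=np.append(Ha,0)
for ph in (0,3,6):
    f=np.radians(ph); F=np.array([*hp(-30,0)[:2],.033]); a=np.cos(f)*a0+np.sin(f)*np.array([0,0,1])
    print(ph,feats(c,F+.03*a,a0,ph,(75,90,110,125,132)).round(1))
crop(im,285,120,350,170,10,'pics/w34d.png')
```

```text
75 [(285, 5), (287, -13), (288, -11), (295, 10), (296, 7), (298, -5), (336, -13), (337, -10), (342, 7), (343, 14), (344, 14), (345, 5), (347, 5)]
90 [(296, -6), (297, -12), (298, -6), (334, 7), (335, 13), (336, 6)]
110 [(296, -5), (297, -10), (298, -6), (334, 5), (335, 13), (336, 8)]
125 [(290, 9), (291, 18), (292, 13), (294, -15), (295, -10), (297, -10), (298, -12), (334, 6), (335, 11), (336, 7)]
132 [(290, 6), (291, 25), (292, 16), (294, -6), (296, -5), (297, -21), (298, -22), (299, -7), (334, 7), (335, 9), (336, 6), (340, -10), (341, -7), (342, 6), (343, 10)]
[(50, 24), (51, -16), (52, 9), (53, 20), (54, -26), (56, 18), (57, -8), (59, 21), (61, -30), (62, -9), (137, -21), (138, -33), (139, 28), (140, 29), (143, 17), (144, 15), (147, 32), (149, -35), (150, -42), (152, 36), (153, 19), (161, -17), (163, 14)]
0 [ 37.9  37.8  37.7  37.6  37.5  61.7 140.8]
3 [ 37.9  38.   38.   38.   37.9  60.7 139.9]
6 [ 38.   38.2  38.3  38.4  38.4  59.7 138.8]
```

View pics/w34d.png

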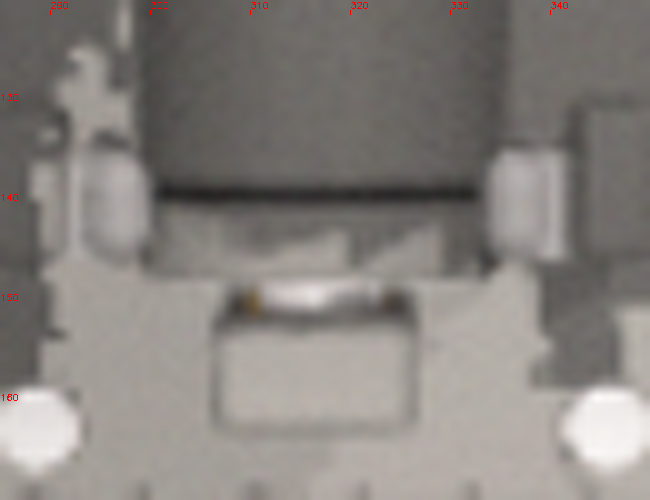

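Run:
```python
from h import *
im=optics.read_camera('top')[:,:,::-1].copy(); cv2.imwrite('pics/top9.png',im)
cv2.imwrite('pics/cmp.png',np.vstack([cv2.imread('pics/top0.png')[100:300,150:510],im[100:300,150:510]]))
```

```text
(no output)
```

View pics/cmp.png

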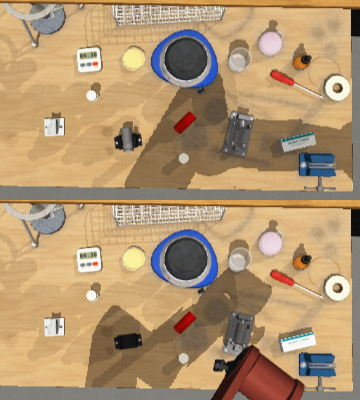

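Before/after overhead comparison: the caddy and vee block are empty, the cell is in the holder, and everything else is where it was. The arm is clear, so I'm handing in.

Run:
```python
from station import manip, workorder
s=manip.observe(); print(s['time_s'],s['wrist_force'].round(2)); print(workorder.hand_in())
```

```text
28.05 [-0.05  0.44  0.52]
the job is handed in; nothing more can be done
None
```

The cell is loaded in the holder and the job was handed in at about 28 s. No verdict was reported.

**What I did**
1. I took the cell out of the caddy by its two ends, laid it lengthways on the vee block and let go.
2. I gripped it round the middle. The tool can only turn about its own axis, so I tilted the cell by lowering its nub end onto the vee block's edge. The camera fit gave about 25°.
3. I pushed the flat end back against the spring contact with the nub raised. At about 17° the downward force had reached some 32 N, so I let go. The cell stayed leaning on the clips, and the spring moved it about 3 mm forward.
4. I gripped it again a little nearer the nub, pushed it back against the spring and pressed the nub end down with the gripped fingers. I then eased it forward towards the fixed contact and released it.

**Last checks**
- **Cell:** in the last wrist picture it lies level, within about 3°. Both ends are within about 1 mm of the loaded position and the nub is at the fixed contact.
- **Clips:** both lips overlap the cell evenly, and the gap between them matches the closed clips seen earlier, about 22 mm measured against 21 mm given.
- **Surroundings:** the overhead view showed no visible movement of the other things, and the robot was touching nothing.

**Limits:** I judged the clips and the spring contact from pictures and forces, because no joint readings were available. I did not do an extra press from above with shut fingers. The tool ended about 2° off vertical from pressing against contacts.

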